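# Clear the bench and size pipe offcuts on the hole gauge

## Robot

A 7-joint arm with a two-finger parallel gripper is mounted at the origin on the work surface. World frame = base frame: x ahead of the robot, y to its left, z up, the work surface at z = 0. Lengths are in m, angles in rad, forces in N, time in s.
With the tool pointing down it reaches from about 0.425 to 0.875 m from the base axis. Payload 4.7 kg.
Tool frame: the origin (TCP) lies midway between the tips of the shut fingers; the grasp point (between the pads) lies 19 mm behind it; z points along the fingers, y is the direction in which the jaws open and shut (so a half turn about z gives the same grasp; the last joint's range is limited). The gripper opens to 87 mm and grips with 3 to 60 N. Pads are 19 mm wide; open, the fingers measure 117 mm over their backs; the gripper's body (75 mm by 190 mm) begins 51 mm behind the grasp point.
Start: joints at [-1.335, 0.321, -0.07, 1.45, 0.023, 1.371, -0.057], TCP at [0.143, 0.634, 0.223] pointing down, gripper open.
Joint ranges: [-2.86, 2.86], [-0.3, 2.09], [-1.38, 1.24], [0.06, 2.45], [-1.56, 4.7], [0.09, 2.05], [-2.69, 2.69]. Speed limits (rad/s): [2.57, 2.57, 3.14, 3.14, 3.14, 3.14, 3.14].

## Interface

Orientations are given as a rotation vector (axis times angle).
In Python, from bench import * gives the robot as it stands.
- The arm moves only by the tool move_arm, never from a script. Its arguments are lists of equal length, an entry for each row: "jaw": the closure in counts, from 0 (fully open) to 255 (shut); "slide": the shift along the tool's x, y, z in cm, a list of three; "dr": the turn, a rotation vector about the tool's x, y, z in degrees, a list of three. A call has 1 to 5 rows; each row shifts and turns the commanded pose from where the row before left it, along the tool's axes as they then stand; what a row does not reach is not made up. A row lasts 1/10 s, in which the tool goes at most 50 mm and 8.59 degrees, less where a joint would pass 70% of its speed; a pose out of reach is approached as far as the arm can. A call with a gripper value outside its range is refused whole. The fingers move at their own pace and stop on an object; "force" is the grip in N (left out, the last holds). Time passes only in rows, so rows that do not move let the fingers close. It gives the time, the measured TCP pose, the force and the opening at its end, in the units of the state.
- get_state(): the state, without advancing time (a new reading comes with each control period).
- get_image(name): name is "scene" or "top"; returns (picture, depth): 384x512x3 uint8, red, green, blue; 384x512 float32, m along the optical axis (not along the pixel's ray), 0 where there is no reading.
- camera_params(name): a dict with "K" (3x3 intrinsics, pixels), "extrinsics" (4x4, takes a point from camera to world coordinates). Camera axes: x right, y up, looking along -z (the intrinsics and any distortion apply to the point x, -y, -z); pixel columns grow to the right and rows downward; lengths in m; the calibration is good to about 2 mm. A picture is of the moment at which its call begins. camera_params takes no time and is no camera call.
- close_job(): hands the job in, once; it reports no verdict.
Trained networks look in the newest picture that a camera, given by its name, has taken for a name from the list of things; names that differ only in an ending like _2 or _b are one class to them, and where a whole thing is asked for, a point or a joint stands for the part that bears it (a point fixed in the world has none). Each returns a list of dicts, best first, with "score" (0 to 1); they miss things now and then, are a little off and sometimes report something else, mostly with a low value. They report only what shows in the picture. A call takes as long as a camera call.
- regions_of(camera, query): "mask" (384x512 bool, what is visible of it) and "xy" ([column, row] in pixels, amid what is visible of it).
The state is a dict: "time": time; "joint_positions": joint angles; "qd": joint speeds; "joint_torque": joint torques, N m; "position": TCP position; "tool_rot": TCP orientation; "ft_force": force on the tool from outside, world axes, zero at the start; "torque": the same for the moment, N m; "grip_width": opening from 0.0 (shut) to 1.0 (fully open).
Only numpy, scipy, OpenCV 4.12 (cv2) and the standard library are available. Lean on these libraries where they do the work, as an engineer would, in place of code of your own. Each camera call takes 0.05 s, during which the arm holds its last target.

## Task

In the plumbing stockroom, clear the wood offcuts off the bench into the black scrap bin, and size the loose pipe offcuts on the hole gauge: push every pipe lengthwise through the tightest of the three holes that it will pass, until all of it is in the lane behind and its end no longer sticks out of the plate. Leave the other things on the bench where they are.

Things in the scene. Friction and masses are not known exactly. Their poses are not given: they have to be found in the camera images.
- gauge: Hole gauge fixed to the bench: an upright dark steel plate, 190 mm wide, 100 mm high, 12 mm thick, with three round through holes in a row, 56 mm apart, and a lane behind each; 267 mm deep in all. Origin: foot of the plate's front face (towards the robot), midway across; own x points square through the plate into the lanes, y to the left seen from the robot, z up.
- hole_tight (a point): Centre of the mouth of the left-hand hole (24.5 mm diameter) in the gauge plate's front face, 70 mm above the bench; axes as the gauge's. Behind it a level lane, 245 mm long, as wide as the hole plus 1 mm, its floor 0.5 mm below the hole's edge, roofed by clear strips with a 14 mm slit, closed at the end: room for two pipes end to end, and no way in but the hole.
- hole_middle (a point): Centre of the mouth of the middle hole (30.5 mm diameter) in the gauge plate's front face, 70 mm above the bench; axes as the gauge's. Behind it a level lane, 245 mm long, as wide as the hole plus 1 mm, its floor 0.5 mm below the hole's edge, roofed by clear strips with a 14 mm slit, closed at the end: room for two pipes end to end, and no way in but the hole.
- hole_wide (a point): Centre of the mouth of the right-hand hole (37.5 mm diameter) in the gauge plate's front face, 70 mm above the bench; axes as the gauge's. Behind it a level lane, 245 mm long, as wide as the hole plus 1 mm, its floor 0.5 mm below the hole's edge, roofed by clear strips with a 14 mm slit, closed at the end: room for two pipes end to end, and no way in but the hole.
- pipe_a: Loose offcut of galvanised pipe, 110 mm long, ends blanked off dark and bevelled by 2.5 mm; outside diameter 21, 27 or 34 mm (these fit the 24.5, 30.5 and 37.5 mm holes). 0.1 to 0.32 kg. Lies on the bench (and rolls if knocked), within 0.35 rad of the fore-and-aft line. Origin at the middle of its axis; own x along the axis; both ends alike. May be absent (None).
- pipe_b: Loose offcut of galvanised pipe, 110 mm long, ends blanked off dark and bevelled by 2.5 mm; outside diameter 21, 27 or 34 mm (these fit the 24.5, 30.5 and 37.5 mm holes). 0.1 to 0.32 kg. Lies on the bench (and rolls if knocked), within 0.35 rad of the fore-and-aft line. Origin at the middle of its axis; own x along the axis; both ends alike. May be absent (None).
- pipe_c: Loose offcut of galvanised pipe, 110 mm long, ends blanked off dark and bevelled by 2.5 mm; outside diameter 21, 27 or 34 mm (these fit the 24.5, 30.5 and 37.5 mm holes). 0.1 to 0.32 kg. Lies on the bench (and rolls if knocked), within 0.35 rad of the fore-and-aft line. Origin at the middle of its axis; own x along the axis; both ends alike. May be absent (None).
- pipe_d: Loose offcut of galvanised pipe, 110 mm long, ends blanked off dark and bevelled by 2.5 mm; outside diameter 21, 27 or 34 mm (these fit the 24.5, 30.5 and 37.5 mm holes). 0.1 to 0.32 kg. Lies on the bench (and rolls if knocked), within 0.35 rad of the fore-and-aft line. Origin at the middle of its axis; own x along the axis; both ends alike. May be absent (None).
- pipe_e: Loose offcut of galvanised pipe, 110 mm long, ends blanked off dark and bevelled by 2.5 mm; outside diameter 21, 27 or 34 mm (these fit the 24.5, 30.5 and 37.5 mm holes). 0.1 to 0.32 kg. Lies on the bench (and rolls if knocked), within 0.35 rad of the fore-and-aft line. Origin at the middle of its axis; own x along the axis; both ends alike. May be absent (None).
- offcut_a: Wood offcut, a block of 66 x 40 x 28 mm (own x, y, z), 50 g; origin at its centre. Lies flat on the bench in front of the gauge. May be absent (None).
- offcut_b: Wood offcut, a block of 72 x 36 x 24 mm (own x, y, z), 50 g; origin at its centre. Lies flat on the bench in front of the gauge. May be absent (None).
- offcut_c: Wood offcut, a block of 60 x 44 x 30 mm (own x, y, z), 50 g; origin at its centre. Lies flat on the bench in front of the gauge. May be absent (None).
- bin: Black open-topped scrap bin fixed to the bench at the left, 220 x 180 x 70 mm high outside (own x, y, z), walls and floor 5 mm; origin at the centre of its underside.
- coupling: Not part of the job, leave it alone: brass coupling standing on the bench just in front of the gauge, 50 mm diameter, 32 mm high; origin at the middle of its underside.
- tape: Not part of the job, leave it alone: white roll of tape lying flat right of the lanes, 90 mm diameter, 40 mm high; origin at the middle of its underside.
- elbow: Not part of the job, leave it alone: copper elbow fitting with two arms of 55 mm, 38 mm thick, right of the lanes (its origin is under the corner); origin at the middle of its underside.
- wrench: Not part of the job, leave it alone: steel wrench lying right of the pipes, about 520 mm right of the middle of the bench; origin at the middle of its underside.
- sealant_can: Not part of the job, leave it alone: can, 66 mm diameter, 110 mm high, left of the gauge's lanes; origin at the middle of its underside.

How it is judged:
By the outcome, as a careful person would: the job done as asked, in the order asked, and still so for the second after the job is handed in, with the robot touching nothing.
Of pipe_a, pipe_b, pipe_c, pipe_d, pipe_e only 3 to 5 are there at a start; the rules pass over those that are not, and their reading is None.
Of offcut_a, offcut_b, offcut_c only 2 to 3 are there at a start; the rules pass over those that are not, and their reading is None.
At some moment in a run one of offcut_a, offcut_b, offcut_c may be knocked a few centimetres aside while the robot is not near it.
Once in a run the grip may slacken for a moment while it holds something.
It also fails if it takes over 210 s, if anything falls off the work surface, if the arm or the gripper's body presses on something with over 40 N, if the wrist force passes 120 N, or if a joint passes its speed limit or range.

## Working session

There is one attempt and no reset: what is moved stays moved. The work goes in short steps, Python scripts to look and compute and a tool call to move; the robot and the scene stay as the last step left them, time stands still between calls to the robot, and variables do not carry over. Pictures are saved under pics/ and viewed, and the job is handed in when it is done.

Besides the shell and the picture viewer there is one more tool, called after "Emit:" as name(argument=value, ...) on one line, values as JSON. move_arm: Moves the arm, as the interface text tells. Its arguments: {"type":"object","properties":{"jaw":{"type":"array","items":{"type":"number"}},"slide":{"type":"array","items":{"type":"array","items":{"type":"number"}}},"dr":{"type":"array","items":{"type":"array","items":{"type":"number"}}},"force":{"type":"number"}},"required":["jaw","slide","dr"]}

```bash
ls; mkdir -p pics
python3 - <<'E'
from bench import *
import cv2,numpy as np
print(get_state())
for n in ("scene","top"):
    p,d=get_image(n); cv2.imwrite(f"pics/{n}0.png",p[:,:,::-1]); np.save(f"/tmp/{n}_d.npy",d)
    c=camera_params(n); print(n,c)
E
```

```text
pics
{'time': 0.0, 'joint_positions': array([-1.33487838,  0.32182042, -0.07006227,  1.45170828,  0.0226229 ,
        1.37075196, -0.05690615]), 'qd': array([-1.59338508e-03,  3.27502541e-04,  1.09272914e-03,  5.23285927e-05,
        1.45719041e-04,  4.95689247e-04, -7.42687364e-05]), 'joint_torque': array([-1.43401758e-04, -4.91282666e+01, -4.03844006e-01, -3.12533891e+01,
       -6.38409262e-02,  4.37037076e-02,  1.85205245e-04]), 'position': array([0.14295072, 0.63351904, 0.22144629]), 'tool_rot': array([-3.47694390e-01, -3.12220743e+00,  2.98401471e-03]), 'ft_force': array([ 0.52436001,  0.4698564 , -0.53779743]), 'torque': array([0.01646026, 0.01971632, 0.03870926]), 'grip_width': 1.000529292538967}
scene {'K': array([[364.98720807,   0.        , 258.54244531],
       [  0.        , 364.98720807, 195.70631955],
       [  0.        ,   0.        ,   1.        ]]), 'extrinsics': array([[ 0.26583608, -0.53993969,  0.79862151,  1.37063255],
       [ 0.96400343,  0.1442969 , -0.2233289 , -0.27821446],
       [ 0.00534553,  0.82924275,  0.55886303,  0.61317711],
       [ 0.        ,  0.        ,  0.        ,  1.        ]])}
top {'K': array([[456.24225173,   0.        , 245.9322889 ],
       [  0.        , 456.24225173, 187.66332539],
       [  0.        ,   0.        ,   1.        ]]), 'extrinsics': array([[-2.16840386e-02,  9.88350132e-01, -1.50644676e-01,
         4.29450155e-01],
       [-9.99764381e-01, -2.15859872e-02,  2.28628102e-03,
        -6.72625425e-02],
       [-9.92167914e-04,  1.50658758e-01,  9.88585330e-01,
         1.28919730e+00],
       [ 0.00000000e+00,  0.00000000e+00,  0.00000000e+00,
         1.00000000e+00]])}
```

View pics/scene0.png

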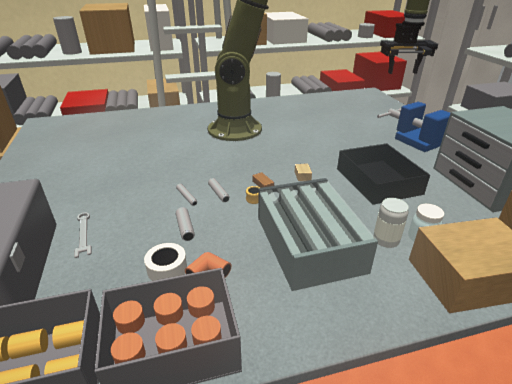

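View pics/top0.png

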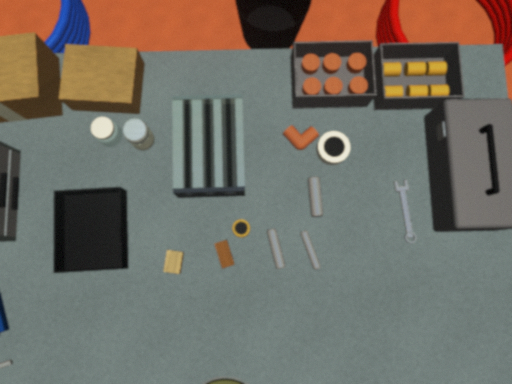

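```bash
cat > h.py <<'E'
from bench import *
import cv2,numpy as np
def pts(cam,d,mask=None):
    c=camera_params(cam);K=c["K"];E=c["extrinsics"]
    m=(d>0) if mask is None else (mask&(d>0))
    v,u=np.nonzero(m);z=d[v,u]
    P=np.stack([(u-K[0,2])*z/K[0,0],-(v-K[1,2])*z/K[1,1],-z],1)
    return P@E[:3,:3].T+E[:3,3]
E
python3 - <<'E'
from h import *
np.set_printoptions(precision=4,suppress=True)
for cam in ("top","scene"):
  im,d=get_image(cam)
  bench=pts(cam,d); s=bench[(np.abs(bench[:,2])<.02)]
  print(cam,"bench z median",np.median(s[:,2]),s[:,2].std())
  for q in ("pipe_a","offcut_a","offcut_b","offcut_c","bin","gauge","coupling"):
    for r in regions_of(cam,q)[:6]:
      if r["score"]<.2: continue
      P=pts(cam,d,r["mask"])
      if len(P)<5: continue
      xy=P[:,:2].astype(np.float32)
      print(cam,q,round(r["score"],2),np.round(r["xy"]),len(P),"med",np.median(P,0),"z5/95",np.percentile(P[:,2],[5,50,90,98]),cv2.minAreaRect(xy))
E
```

```text
top bench z median 0.00040586988894097953 0.003313183766164998
top pipe_a 0.89 [313. 200.] 475 med [ 0.5913 -0.2599  0.0308] z5/95 [0.0208 0.0308 0.0355 0.0379] ((0.5934394598007202, -0.2616310715675354), (0.10962461680173874, 0.034059055149555206), 3.45466685295105)
top pipe_a 0.61 [274. 247.] 369 med [ 0.4554 -0.1461  0.0247] z5/95 [0.0172 0.0247 0.0285 0.0299] ((0.45549824833869934, -0.14679007232189178), (0.10975058376789093, 0.026327555999159813), 12.884730339050293)
top pipe_a 0.51 [312. 246.] 317 med [ 0.4479 -0.2423  0.0188] z5/95 [0.0079 0.0188 0.0232 0.0261] ((0.446762353181839, -0.24436959624290466), (0.1125621646642685, 0.024191735312342644), 18.323030471801758)
top offcut_a 0.86 [171. 259.] 404 med [0.4233 0.133  0.0299] z5/95 [0.0062 0.0299 0.0333 0.0351] ((0.42287662625312805, 0.13807228207588196), (0.050871483981609344, 0.06214442104101181), 80.44998168945312)
top offcut_a 0.68 [206. 144.] 7296 med [0.7282 0.0353 0.097 ] z5/95 [0.049  0.097  0.1007 0.1025] ((0.7536134123802185, 0.041755013167858124), (0.3090480864048004, 0.21239134669303894), 0.3218736946582794)
top o
[... 3881 characters left out ...]
, 0.030299171805381775), (0.3865078389644623, 0.19203507900238037), 0.5378605723381042)
scene gauge 0.72 [313. 234.] 9427 med [0.8006 0.0148 0.097 ] z5/95 [0.0121 0.097  0.1008 0.1017] ((0.6594988703727722, 0.07075516879558563), (0.2750433385372162, 0.425911545753479), 89.94976806640625)
scene gauge 0.62 [388. 222.] 1294 med [0.7942 0.2106 0.0774] z5/95 [0.0131 0.0774 0.1123 0.1134] ((0.7464590072631836, 0.24208836257457733), (0.06431208550930023, 0.3284847140312195), 57.062259674072266)
scene coupling 0.77 [255. 196.] 165 med [ 0.5249 -0.0597  0.0323] z5/95 [0.0094 0.0323 0.0356 0.0364] ((0.5117281675338745, -0.057848118245601654), (0.029092660173773766, 0.05097671225667), 74.8654556274414)
```

```bash
cat >> h.py <<'E'
np.set_printoptions(precision=4,suppress=True)
def cloud(cam):
    im,d=get_image(cam); 
    c=camera_params(cam);K=c["K"];E=c["extrinsics"]
    v,u=np.indices(d.shape)
    P=np.stack([(u-K[0,2])*d/K[0,0],-(v-K[1,2])*d/K[1,1],-d],-1)@E[:3,:3].T+E[:3,3]
    P[d==0]=np.nan
    return im,d,P
def box(P,x0,x1,y0,y1,z0,z1):
    return (P[...,0]>x0)&(P[...,0]<x1)&(P[...,1]>y0)&(P[...,1]<y1)&(P[...,2]>z0)&(P[...,2]<z1)
def rect(Q):
    c,s,a=cv2.minAreaRect(Q[:,:2].astype(np.float32))
    if s[0]<s[1]: s=(s[1],s[0]); a+=90
    a=(a+90)%180-90
    return np.array(c),np.array(s),a   # a: angle of long side from world x, deg
E
python3 - <<'E'
from h import *
im,d,P=cloud("top")
M=lambda *b:P[box(P,*b)]
print("brown",rect(M(.38,.50,-.06,.05,.018,.04)),"light",rect(M(.36,.49,.08,.2,.022,.05)))
for n,b in dict(p34=(.52,.66,-.31,-.21,.024,.05),p27=(.38,.53,-.19,-.10,.019,.04),p21=(.37,.53,-.29,-.2,.014,.035)).items():
    Q=M(*b); print(n,len(Q),rect(Q),"mean",Q.mean(0)); w=np.linalg.svd(Q[:,:2]-Q[:,:2].mean(0),full_matrices=False)[2][0]; print(" axis deg",np.degrees(np.arctan2(w[1],w[0]))%180)
Q=M(.55,.95,-.1,.18,.09,.11); print("gauge top",rect(Q),np.percentile(Q,[1,99],axis=0))
# front edge line per image column
m=box(P,.55,.66,-.08,.16,.085,.11)
for y in np.arange(-.06,.14,.02):
    q=Q[abs(Q[:,1]-y)<.01]; print(round(y,2),"xmin",np.sort(q[:,0])[:3].round(4))
for x in np.arange(.62,.88,.03):
    q=Q[abs(Q[:,0]-x)<.01]; print(round(x,2),"y",q[:,1].min(),q[:,1].max())
im,d,P=cloud("scene")
Q=P[box(P,.55,.95,-.1,.18,.09,.11)]; print("scene gauge",rect(Q),np.percentile(Q,[1,99],axis=0))
cv2.imwrite("pics/zs.png",cv2.resize(im[140:300,150:400,::-1],(750,480)))
E
```

```text
brown (array([ 0.4538, -0.0274]), array([0.0863, 0.083 ]), -73.84810447692871) light (array([0.4231, 0.135 ]), array([0.0596, 0.0451]), -9.67181396484375)
p34 425 (array([ 0.5948, -0.2618]), array([0.1107, 0.0328]), 3.6029770374298096) mean [ 0.5938 -0.2608  0.0311]
 axis deg 3.153946468566687
p27 350 (array([ 0.4529, -0.1474]), array([0.1104, 0.0259]), 11.87960433959961) mean [ 0.4518 -0.1471  0.025 ]
 axis deg 12.46050991344103
p21 277 (array([ 0.4471, -0.2423]), array([0.1107, 0.02  ]), 18.998781204223633) mean [ 0.4464 -0.242   0.0194]
 axis deg 18.489829040379504
gauge top (array([0.7371, 0.0315]), array([0.2695, 0.1906]), 0.4585925340652466) [[ 0.6038 -0.0622  0.0924]
 [ 0.8678  0.1255  0.1035]]
-0.06 xmin [0.6031 0.604  0.6048]
-0.04 xmin [0.6032 0.6034 0.6035]
-0.02 xmin [0.6028 0.6032 0.6035]
0.0 xmin [0.6028 0.6032 0.6032]
0.02 xmin [0.6034 0.6037 0.6037]
0.04 xmin [0.6025 0.6025 0.6026]
0.06 xmin [0.6021 0.6022 0.6028]
0.08 xmin [0.6023 0.6026 0.6027]
0.1 xmin [0.6022 0.6022 0.6023]
0.12 xmin [0.6026 0.6029 0.6029]
0.62 y -0.06263222389270144 0.12561437028891967
0.65 y -0.06325789674196462 0.12618036842015895
0.68 y -0.06386718117790771 0.12598766022346652
0.71 y -0.06182187072206306 0.12649591822969208
0.74 y -0.06244622958134175 0.1259584437420436
0.77 y -0.06306595184160145 0.12595876656956903
0.8 y -0.06336487629172936 0.12593426180863806
0.83 y -0.06154229966239478 0.1268531230311496
0.86 y -0.062169834744091726 0.12675549533116595
scene gauge (array([0.7359, 0.0305]), array([0.2716, 0.1917]), 0.5698727369308472) [[ 0.6058 -0.0644  0.091 ]
 [ 0.8701  0.1242  0.1027]]
```

View pics/zs.png

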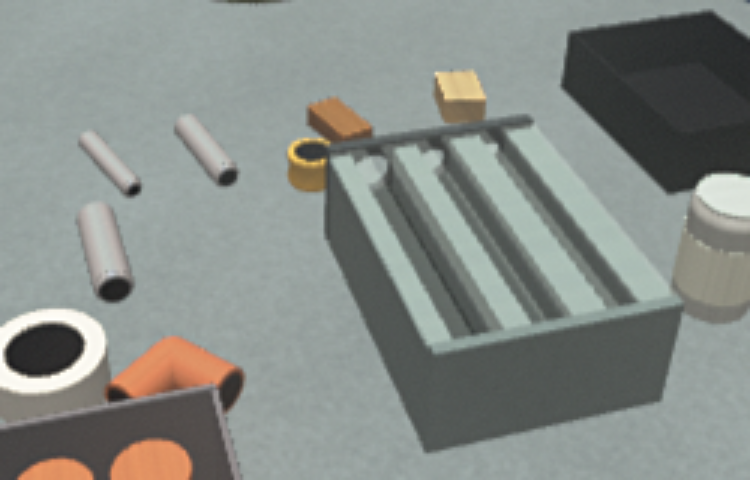

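```bash
cat >> h.py <<'E'
from scipy.spatial.transform import Rotation as Ro
def goal(psi,pitch=0):
    # pitch>0: fingertips swing forward (+x)
    return Ro.from_euler('z',psi,degrees=True)*Ro.from_euler('y',-pitch,degrees=True)*Ro.from_matrix(np.diag([-1.,1,-1]))
def where():
    s=get_state(); R=Ro.from_rotvec(s["tool_rot"]); return np.array(s["position"]),R,s
def plan(tgt,psi=0,pitch=0):
    p,R,s=where(); G=goal(psi,pitch)
    dr=(R.inv()*G).as_rotvec(degrees=True); 
    d=R.inv().apply(np.array(tgt)-p); dg=G.inv().apply(np.array(tgt)-p)
    z=R.as_matrix(); print("t",round(s["time"],2),"pos",p,"toolx",z[:,0],"toolz",z[:,2],"w",round(s["grip_width"],3),"F",s["ft_force"])
    print(" slide(now axes) cm",(d*100).round(2)," (goal axes)",(dg*100).round(2)," dr",dr.round(2))
E
python3 - <<'E'
from h import *
im,d,P=cloud("top")
Q=P[box(P,.38,.50,-.06,.05,.018,.04)]
m=box(P,.38,.52,-.06,.05,.018,.04)&(im[...,0]<190)&(np.indices(m.shape)[0]>237 if 0 else np.ones(P.shape[:2],bool)) if 0 else box(P,.38,.52,-.06,.05,.018,.04)
v=np.indices(m.shape); m&=v[0]>=238
print("brown",m.sum(),rect(P[m]),np.median(P[m],0))
plan([.423,.135,.12],-9.7)
E
```

```text
brown 345 (array([ 0.441 , -0.0046]), array([0.0709, 0.0358]), 16.522319793701172) [ 0.4399 -0.0056  0.0242]
t 1.05 pos [0.143  0.6341 0.2226] toolx [-0.9755  0.22   -0.    ] toolz [ 0.      0.0001 -1.    ] w 1.006 F [ 0.9536  0.0554 -0.5714]
 slide(now axes) cm [-38.29 -42.53  10.26]  (goal axes) [-36.01 -44.48  10.26]  dr [ 0.    0.   -3.01]
```

Emit:
move_arm(jaw=[0,0,0,0,0], slide=[[-1.6,-1.77,0],[-3.2,-3.54,0],[-3.2,-3.54,0],[-3.2,-3.54,0],[-3.2,-3.54,0]], dr=[[0,0,-1],[0,0,-1],[0,0,-1],[0,0,0],[0,0,0]], force=30)

```text
time: 1.55
position: [0.2557, 0.4491, 0.2227]
tool_rot: [0.265, 3.13, 0.001]
ft_force: [0.2, -0.3, -0.3]
grip_width: 1.0
```

Emit:
move_arm(jaw=[0,0,0,0,0], slide=[[-3.2,-3.54,0],[-3.2,-3.54,0],[-3.2,-3.54,0],[-3.2,-3.54,0],[-3.2,-3.54,0]], dr=[[0,0,0],[0,0,0],[0,0,0],[0,0,0],[0,0,0]])

```text
time: 2.05
position: [0.3836, 0.2476, 0.2229]
tool_rot: [0.266, 3.13, 0.002]
ft_force: [0.4, 0.9, -0.3]
grip_width: 0.998
```

Run:
```python
from h import *
plan([.423,.135,.06],-9.7)
im,d,P=cloud("top"); cv2.imwrite("pics/t1.png",im[150:350,100:400,::-1].repeat(2,0).repeat(2,1))
m=box(P,.36,.49,.08,.2,.022,.045);print(m.sum(),rect(P[m]))
```

```text
t 2.05 pos [0.3836 0.2476 0.2229] toolx [-0.9857  0.1685 -0.0006] toolz [ 0.0008  0.001  -1.    ] w 0.998 F [ 0.4433  0.9412 -0.3203]
 slide(now axes) cm [ -5.78 -10.46  16.29]  (goal axes) [ -5.79 -10.44  16.29]  dr [ 0.07  0.03 -0.  ]
367 (array([0.423, 0.135]), array([0.0597, 0.044 ]), -9.013595581054688)
```

Emit:
move_arm(jaw=[0,0,0,0,0], slide=[[-1.9,-3.5,2],[-1.9,-3.5,3],[-1.9,-3.4,3],[0,0,4],[0,0,3]], dr=[[0,0,0],[0,0,0],[0,0,0],[0,0,0],[0,0,0]])

```text
time: 2.6
position: [0.4212, 0.136, 0.0711]
tool_rot: [-0.271, -3.13, -0.001]
ft_force: [-0.2, 0.1, 0.4]
grip_width: 0.996
```

Run:
```python
from h import *
plan([.423,.135,.005],-9.5)
```

```text
t 2.6 pos [0.4212 0.136  0.0711] toolx [-0.9851  0.1719  0.0003] toolz [-0.0003  0.0004 -1.    ] w 0.996 F [-0.214   0.1152  0.3948]
 slide(now axes) cm [-0.19 -0.07  6.61]  (goal axes) [-0.19 -0.07  6.61]  dr [ 0.02 -0.02 -0.4 ]
```

Emit:
move_arm(jaw=[0,0,0,255,255], slide=[[-0.1,0,3],[0,0,2.6],[0,0,1.1],[0,0,0],[0,0,0]], dr=[[0,0,0],[0,0,0],[0,0,0],[0,0,0],[0,0,0]])

```text
time: 3.1
position: [0.4232, 0.1376, 0.0065]
tool_rot: [0.266, 3.129, 0.001]
ft_force: [0.9, -0.7, -0.2]
grip_width: 0.894
```

Emit:
move_arm(jaw=[255,255,255,255,255], slide=[[0,0,0],[0,0,0],[0,0,-2],[0,0,-4],[0,0,-4]], dr=[[0,0,0],[0,0,0],[0,0,0],[0,0,0],[0,0,0]])

```text
time: 3.6
position: [0.4221, 0.1368, 0.107]
tool_rot: [-0.266, -3.13, 0.0]
ft_force: [0.6, 0.4, 0.5]
grip_width: 0.447
```

Run:
```python
from h import *
plan([.515,.34,.16],-9.5)
```

```text
t 3.6 pos [0.4221 0.1368 0.107 ] toolx [-0.9856  0.1689  0.0002] toolz [-0.0002 -0.0002 -1.    ] w 0.447 F [0.56   0.3506 0.4703]
 slide(now axes) cm [-5.73 21.6  -5.3 ]  (goal axes) [-5.81 21.57 -5.3 ]  dr [-0.02 -0.01 -0.22]
```

Emit:
move_arm(jaw=[255], slide=[[0,0,0]], dr=[[0,0,0]])

```text
time: 3.7
position: [0.4266, 0.1389, 0.1115]
tool_rot: [0.265, 3.121, 0.011]
ft_force: [0.8, -0.3, 0.9]
grip_width: 0.357
```

Run:
```python
from h import *
im,d,P=cloud("scene"); cv2.imwrite("pics/t2.png",cv2.resize(im[90:300,150:450,::-1],(750,525)))
m=box(P,.36,.49,.08,.2,.022,.045);print(m.sum())
im,d,P=cloud("top"); m=box(P,.36,.49,.08,.2,.022,.045);print(m.sum(),rect(P[m]) if m.sum() else 0)
```

```text
171
0 0
```

View pics/t2.png

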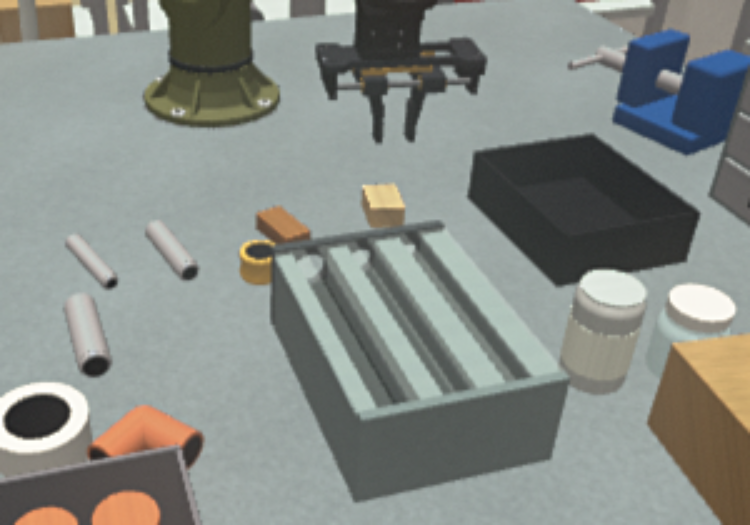

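Run:
```python
from h import *
im,d,P=cloud("scene"); m=box(P,.36,.49,.08,.2,.025,.045);Q=P[m];print(m.sum(),rect(Q),np.median(Q,0))
plan([.423,.135,.005],-9.5)
```

```text
155 (array([0.4231, 0.1337]), array([0.0622, 0.0431]), -8.512535095214844) [0.429  0.1319 0.032 ]
t 3.85 pos [0.4223 0.1372 0.1057] toolx [-0.9857  0.1686 -0.0003] toolz [ 0.0004  0.0008 -1.    ] w 0.217 F [-0.0162  0.3824  0.3936]
 slide(now axes) cm [-0.11 -0.21 10.07]  (goal axes) [-0.11 -0.2  10.07]  dr [ 0.05  0.02 -0.21]
```

Emit:
move_arm(jaw=[0,0,0,0,0], slide=[[0,0,0],[0,0,0],[0,0,0],[0,0,0],[0,0,3]], dr=[[0,0,0],[0,0,0],[0,0,0],[0,0,0],[0,0,0]])

```text
time: 4.35
position: [0.4255, 0.1386, 0.0781]
tool_rot: [0.265, 3.124, 0.007]
ft_force: [0.6, 1.0, -0.7]
grip_width: 0.584
```

Run:
```python
from h import *
plan([.423,.135,.005],-9.5)
```

```text
t 4.35 pos [0.4255 0.1386 0.0781] toolx [-0.9857  0.1685 -0.0059] toolz [ 0.0066  0.0038 -1.    ] w 0.584 F [ 0.6033  1.0072 -0.7428]
 slide(now axes) cm [ 0.23 -0.43  7.3 ]  (goal axes) [ 0.19 -0.39  7.31]  dr [ 0.28  0.34 -0.2 ]
```

Emit:
move_arm(jaw=[0,0,0,0,0], slide=[[0,-0.2,0.5],[0,0,0],[0,0,1],[0,0,3],[0,0,2.6]], dr=[[0,0,0],[0,0,0],[0,0,0],[0,0,0],[0,0,0]])

```text
time: 4.85
position: [0.4231, 0.1358, 0.0045]
tool_rot: [0.265, 3.128, 0.003]
ft_force: [-0.1, -0.0, -0.5]
grip_width: 0.981
```

Emit:
move_arm(jaw=[255,255,255,255,255], slide=[[0,0,0],[0,0,0],[0,0,0],[0,0,0],[0,0,0]], dr=[[0,0,0],[0,0,0],[0,0,0],[0,0,0],[0,0,0]])

```text
time: 5.35
position: [0.4229, 0.1356, 0.0056]
tool_rot: [0.266, 3.129, 0.002]
ft_force: [1.0, 0.9, 1.2]
grip_width: 0.633
```

Emit:
move_arm(jaw=[255,255,255,255,255], slide=[[0,0,0],[0,0,0],[0,0,0],[0,0,-2],[0,0,-3]], dr=[[0,0,0],[0,0,0],[0,0,0],[0,0,0],[0,0,0]])

```text
time: 5.85
position: [0.4202, 0.1342, 0.0535]
tool_rot: [-0.266, -3.127, 0.005]
ft_force: [0.0, 1.7, 0.7]
grip_width: 0.496
```

Run:
```python
from h import *
plan([.515,.34,.16],-9.5)
```

```text
t 5.85 pos [0.4202 0.1342 0.0535] toolx [-0.9856  0.1688  0.0034] toolz [-0.0039 -0.0026 -1.    ] w 0.496 F [0.0391 1.6643 0.7119]
 slide(now axes) cm [ -5.83  21.85 -10.74]  (goal axes) [ -5.95  21.86 -10.65]  dr [-0.18 -0.19 -0.22]
```

Emit:
move_arm(jaw=[255,255,255,255,255], slide=[[0,0,-4],[0,0,-4.5],[-0.8,2,-2.5],[-1.5,4,0],[-1.8,4.4,0]], dr=[[0,0,0],[0,0,0],[0,0,0],[0,0,0],[0,0,0]])

```text
time: 6.35
position: [0.4811, 0.2316, 0.1661]
tool_rot: [0.268, 3.128, 0.004]
ft_force: [0.3, -0.3, 0.3]
grip_width: 0.501
```

Emit:
move_arm(jaw=[255,255,255,255,255], slide=[[-1.8,4.4,0],[-1.8,4.4,0],[-1.6,4,0],[0,1.5,0],[0,0,2]], dr=[[0,0,0],[0,0,0],[0,0,0],[0,0,0],[0,0,0]])

```text
time: 6.85
position: [0.5562, 0.367, 0.1457]
tool_rot: [0.26, 3.128, 0.005]
ft_force: [-0.4, 0.5, -0.6]
grip_width: 0.506
```

Run:
```python
from h import *
plan([.555,.37,.06],-9.5)
im,d,P=cloud("top"); Q=P[box(P,.38,.66,.24,.5,.06,.08)]; print(len(Q),np.percentile(Q,[1,99],axis=0))
m=box(P,.38,.52,-.06,.05,.018,.04);m&=np.indices(m.shape)[0]>=238
print("brown",m.sum(),rect(P[m]))
cv2.imwrite("pics/t3.png",im[:,:,::-1])
```

```text
t 6.85 pos [0.5562 0.367  0.1457] toolx [-0.9863  0.165  -0.0024] toolz [ 0.003  0.003 -1.   ] w 0.506 F [-0.4317  0.5363 -0.6102]
 slide(now axes) cm [0.19 0.24 8.58]  (goal axes) [0.17 0.27 8.57]  dr [0.2  0.14 0.  ]
630 [[0.4018 0.2643 0.0603]
 [0.6255 0.447  0.0756]]
brown 340 (array([ 0.441 , -0.0046]), array([0.0709, 0.0358]), 16.36132049560547)
```

View pics/t3.png

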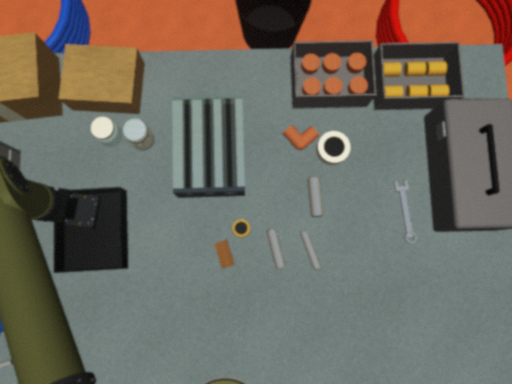

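Emit:
move_arm(jaw=[255,255,255,0,0], slide=[[0.2,-1.1,2.5],[0,0,3],[0,0,2.5],[0,0,0],[0,0,0]], dr=[[0,0,0],[0,0,0],[0,0,0],[0,0,0],[0,0,0]])

```text
time: 7.4
position: [0.5514, 0.3517, 0.0651]
tool_rot: [-0.267, -3.13, 0.001]
ft_force: [-0.1, 0.0, 1.0]
grip_width: 0.612
```

Emit:
move_arm(jaw=[0,0,0,0,0], slide=[[0,0,0],[0,0,-3],[0,0,-4],[0,0,-4],[1,-2,-1]], dr=[[0,0,0],[0,0,0],[0,0,0],[0,0,0],[0,0,-5]])

```text
time: 7.9
position: [0.5417, 0.338, 0.1921]
tool_rot: [0.123, 3.129, 0.013]
ft_force: [0.4, 1.1, 0.7]
grip_width: 0.983
```

Run:
```python
from h import *
plan([.441,-.005,.16],16.5)
```

```text
t 7.9 pos [0.5417 0.338  0.1921] toolx [-0.9969  0.0785 -0.0095] toolz [ 0.0102  0.0079 -0.9999] w 0.983 F [0.4359 1.118  0.6789]
 slide(now axes) cm [  7.38 -35.01   2.84]  (goal axes) [ 19.4  -30.03   3.21]  dr [  0.39   0.63 -21.  ]
```

Emit:
move_arm(jaw=[0,0,0,0,0], slide=[[0.8,-3.5,0],[1.2,-4.5,0],[1.8,-4.3,0],[2.3,-4,0],[2.3,-4,0]], dr=[[0,0,-7],[0,0,-7],[0,0,-7],[0,0,0],[0,0,0]])

```text
time: 8.4
position: [0.485, 0.1179, 0.1866]
tool_rot: [-0.444, 3.106, 0.002]
ft_force: [0.8, -0.6, 1.2]
grip_width: 0.998
```

Run:
```python
from h import *
plan([.441,-.005,.16],16.5)
```

```text
t 8.4 pos [0.485  0.1179 0.1866] toolx [-0.9599 -0.2802 -0.0038] toolz [ 0.0034  0.002  -1.    ] w 0.998 F [ 0.8171 -0.6062  1.1788]
 slide(now axes) cm [  7.68 -10.56   2.62]  (goal axes) [  7.71 -10.53   2.66]  dr [ 0.06  0.22 -0.23]
```

Emit:
move_arm(jaw=[0,0,0,0,0], slide=[[2.6,-3.6,1],[2.6,-3.5,1],[2.4,-3.3,2],[0,0,4],[0,0,2]], dr=[[0,0,0],[0,0,0],[0,0,0],[0,0,0],[0,0,0]])

```text
time: 8.9
position: [0.4405, -0.0028, 0.0844]
tool_rot: [-0.439, 3.109, 0.003]
ft_force: [-0.6, 0.3, -0.2]
grip_width: 1.0
```

Run:
```python
from h import *
im,d,P=cloud("scene"); Q=P[box(P,.38,.50,-.06,.06,.018,.04)&(im[...,2]<90)]; print("brown scene",len(Q),rect(Q))
plan([.441,-.005,.005],16.5)
im,d,P=cloud("scene");cv2.imwrite("pics/t4.png",cv2.resize(im[90:300,150:450,::-1],(750,525)))
```

```text
brown scene 145 (array([ 0.4561, -0.0295]), array([0.0848, 0.0734]), -68.20187568664551)
t 8.95 pos [ 0.4388 -0.0024  0.082 ] toolx [-0.9604 -0.2785  0.0026] toolz [-0.0029  0.0004 -1.    ] w 1.0 F [-1.3925  0.6809 -1.5552]
 slide(now axes) cm [-0.16 -0.32  7.7 ]  (goal axes) [-0.13 -0.31  7.7 ]  dr [ 0.07 -0.15 -0.33]
```

View pics/t4.png

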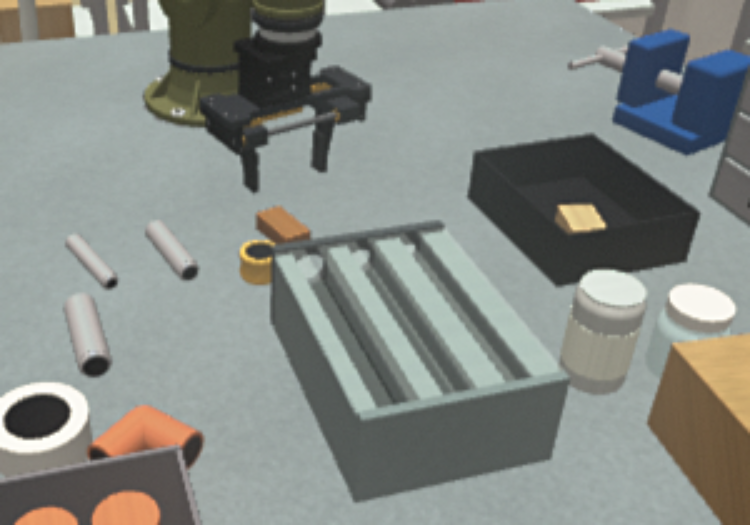

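Emit:
move_arm(jaw=[80,80,80,80,80], slide=[[0,-0.25,1],[0,0,0.5],[0,0,1],[0,0,2.5],[0,0,2.6]], dr=[[0,0,0],[0,0,0],[0,0,0],[0,0,0],[0,0,0]])

```text
time: 9.5
position: [0.443, -0.0034, 0.0085]
tool_rot: [-0.446, 3.107, 0.001]
ft_force: [0.4, 0.4, 0.0]
grip_width: 0.707
```

Emit:
move_arm(jaw=[255,255,255,255,255], slide=[[0,0,0],[0,0,0],[0,0,0],[0,0,0],[0,0,0]], dr=[[0,0,0],[0,0,0],[0,0,0],[0,0,0],[0,0,0]])

```text
time: 10.0
position: [0.4429, -0.0037, 0.0098]
tool_rot: [-0.445, 3.107, 0.001]
ft_force: [0.8, -0.5, 5.7]
grip_width: 0.408
```

Emit:
move_arm(jaw=[255,255,255,255,255], slide=[[0,0,0],[0,0,-2],[0,0,-4],[0,0,-4],[0,0,-4]], dr=[[0,0,0],[0,0,0],[0,0,0],[0,0,0],[0,0,0]])

```text
time: 10.5
position: [0.4412, -0.004, 0.1501]
tool_rot: [0.445, -3.11, -0.0]
ft_force: [0.7, 0.8, -0.8]
grip_width: 0.411
```

Run:
```python
from h import *
plan([.465,.356,.16],0)
```

```text
t 10.5 pos [ 0.4412 -0.004   0.1501] toolx [-0.9599 -0.2803 -0.    ] toolz [-0.0001  0.0003 -1.    ] w 0.411 F [ 0.7357  0.755  -0.7773]
 slide(now axes) cm [-12.38  33.89  -0.98]  (goal axes) [-2.38 36.   -0.99]  dr [ 0.02 -0.   16.28]
```

Emit:
move_arm(jaw=[255,255,255,255,255], slide=[[-1,2.8,-1],[-1.1,4.2,0],[-0.6,4.5,0],[-0.5,4.5,0],[-0.3,4.5,0]], dr=[[0,0,5],[0,0,6],[0,0,5],[0,0,0],[0,0,0]])

```text
time: 11.0
position: [0.4553, 0.2063, 0.1589]
tool_rot: [-0.007, 3.141, 0.001]
ft_force: [0.9, 0.1, 0.0]
grip_width: 0.411
```

Emit:
move_arm(jaw=[255,255,255,255,255], slide=[[-0.3,4.5,0],[-0.3,4.5,0],[-0.2,4,0],[0,2,0],[0,0,0]], dr=[[0,0,0],[0,0,0],[0,0,0],[0,0,0],[0,0,0]])

```text
time: 11.5
position: [0.4611, 0.3579, 0.1581]
tool_rot: [0.016, -3.141, -0.001]
ft_force: [-0.1, 0.1, -0.5]
grip_width: 0.411
```

Run:
```python
from h import *
plan([.465,.356,.055],0)
```

```text
t 11.5 pos [0.4611 0.3579 0.1581] toolx [-0.9999 -0.0101  0.0008] toolz [-0.0008  0.0004 -1.    ] w 0.411 F [-0.1465  0.0578 -0.5412]
 slide(now axes) cm [-0.39 -0.2  10.31]  (goal axes) [-0.39 -0.19 10.31]  dr [ 0.02 -0.05  0.58]
```

Emit:
move_arm(jaw=[255,255,255,0,0], slide=[[0,0,3],[0,0,3.5],[0,0,3],[0,0,0],[0,0,0]], dr=[[0,0,0],[0,0,0],[0,0,0],[0,0,0],[0,0,0]])

```text
time: 12.0
position: [0.4631, 0.3532, 0.0642]
tool_rot: [-0.005, 3.142, -0.001]
ft_force: [0.7, 0.5, 0.6]
grip_width: 0.516
```

Emit:
move_arm(jaw=[0,0,0,0,0], slide=[[0,0,0],[0,0,-3],[0,0,-4],[0,-1,-4],[0,-4,-1]], dr=[[0,0,0],[0,0,0],[0,0,0],[0,0,0],[0,0,0]])

```text
time: 12.5
position: [0.4649, 0.3103, 0.1911]
tool_rot: [-0.018, 3.132, 0.015]
ft_force: [-0.6, -0.6, -0.3]
grip_width: 0.948
```

Emit:
move_arm(jaw=[0,0,0,0,0], slide=[[0,-4.8,0],[0,-4.8,0],[0,-4.8,0],[0,-4.8,0],[0,-4.8,0]], dr=[[0,0,0],[0,0,0],[0,0,0],[0,0,0],[0,0,0]])

```text
time: 13.0
position: [0.4648, 0.0626, 0.186]
tool_rot: [-0.007, 3.137, 0.004]
ft_force: [1.3, -0.2, -0.4]
grip_width: 1.0
```

Run:
```python
from h import *
plan([.435,-.15,.16],12)
im,d,P=cloud("top");cv2.imwrite("pics/t5.png",im[:,:,::-1])
```

```text
t 13.0 pos [0.4648 0.0626 0.186 ] toolx [-1.     -0.0047 -0.0042] toolz [ 0.0042  0.0024 -1.    ] w 1.0 F [ 1.2673 -0.2319 -0.3674]
 slide(now axes) cm [  3.09 -21.25   2.53]  (goal axes) [  7.34 -20.17   2.6 ]  dr [  0.11   0.25 -11.73]
```

View pics/t5.png

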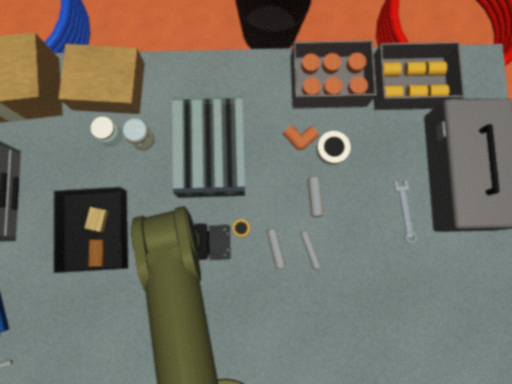

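Emit:
move_arm(jaw=[0,0,0,0,0], slide=[[0.5,-3.5,0],[0.8,-4.5,0],[1.2,-4.4,0],[1.8,-4.2,0],[2.3,-3.8,0]], dr=[[0,0,-3],[0,0,-5],[0,0,-4],[0,0,0],[0,0,0]], force=55)

```text
time: 13.55
position: [0.4259, -0.1504, 0.1856]
tool_rot: [-0.334, 3.119, -0.0]
ft_force: [0.9, -0.3, 0.3]
grip_width: 0.999
```

Run:
```python
from h import *
a=np.radians(12.2);c=np.array([.453,-.1473]);g=c-.038*np.array([np.cos(a),np.sin(a)])
print(g);plan([*g,.06],12.2)
```

```text
[ 0.4159 -0.1553]
t 13.55 pos [ 0.4259 -0.1504  0.1856] toolx [-0.9773 -0.2119 -0.0045] toolz [ 0.0045  0.0004 -1.    ] w 0.999 F [ 0.9369 -0.298   0.278 ]
 slide(now axes) cm [ 1.15 -0.26 12.56]  (goal axes) [ 1.09 -0.27 12.56]  dr [-0.03  0.26  0.04]
```

Emit:
move_arm(jaw=[90,90,90,90,90], slide=[[0.9,-0.2,3],[0,0,3.5],[0,0,3],[0,0,2],[0,0,0]], dr=[[0,0,0],[0,0,0],[0,0,0],[0,0,0],[0,0,0]])

```text
time: 14.05
position: [0.4157, -0.1517, 0.0678]
tool_rot: [0.335, -3.121, -0.001]
ft_force: [-0.4, 0.4, 0.3]
grip_width: 0.677
```

Run:
```python
from h import *
plan([.4159,-.1553,.006],12.2)
im,d,P=cloud("scene");cv2.imwrite("pics/t6.png",cv2.resize(im[90:300,100:400,::-1],(750,525)))
```

```text
t 14.05 pos [ 0.4157 -0.1517  0.0678] toolx [-0.9772 -0.2121  0.0022] toolz [-0.0024  0.0005 -1.    ] w 0.677 F [-0.4067  0.3869  0.2956]
 slide(now axes) cm [ 0.05 -0.36  6.18]  (goal axes) [ 0.06 -0.35  6.18]  dr [ 0.06 -0.13  0.04]
```

View pics/t6.png

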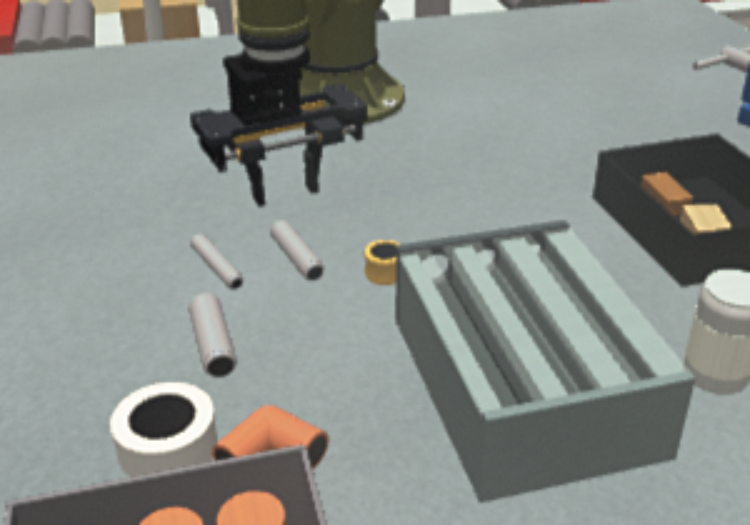

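Emit:
move_arm(jaw=[90,90,90,255,255], slide=[[0,-0.3,2.5],[0,0,2.7],[0,0,1.2],[0,0,0],[0,0,0]], dr=[[0,0,0],[0,0,0],[0,0,0],[0,0,0],[0,0,0]])

```text
time: 14.6
position: [0.4188, -0.155, 0.0059]
tool_rot: [-0.336, 3.122, -0.0]
ft_force: [0.8, 0.6, 0.7]
grip_width: 0.54
```

Emit:
move_arm(jaw=[255,255,255,255,255], slide=[[0,0,0],[0,0,0],[0,0,0],[0,0,0],[0,0,0]], dr=[[0,0,0],[0,0,0],[0,0,0],[0,0,0],[0,0,0]])

```text
time: 15.1
position: [0.4184, -0.1548, 0.0053]
tool_rot: [-0.336, 3.122, 0.0]
ft_force: [-0.6, 0.1, 6.3]
grip_width: 0.296
```

Run:
```python
from h import *
plan([.44,-.1553,.0605],12.2)
```

```text
t 15.1 pos [ 0.4184 -0.1548  0.0053] toolx [-0.977  -0.213  -0.0015] toolz [ 0.0015  0.0002 -1.    ] w 0.296 F [-0.5877  0.1203  6.2526]
 slide(now axes) cm [-2.11 -0.51 -5.52]  (goal axes) [-2.1  -0.5  -5.52]  dr [-0.01  0.09  0.1 ]
```

Emit:
move_arm(jaw=[255,255,255,255,255], slide=[[0,0,-2],[0,0,-3.5],[0,0,-3],[-1,2,0],[-1,3.5,0]], dr=[[0,0,0],[0,0,0],[0,0,3],[0,0,5],[0,0,3.8]])

```text
time: 15.6
position: [0.4321, -0.099, 0.0906]
tool_rot: [-0.001, 3.139, 0.0]
ft_force: [0.2, -0.3, -1.6]
grip_width: 0.299
```

Run:
```python
from h import *
plan([.485,.031,.09],.45)
```

```text
t 15.6 pos [ 0.4321 -0.099   0.0906] toolx [-1.     -0.0006 -0.0026] toolz [ 0.0026  0.0002 -1.    ] w 0.299 F [ 0.2139 -0.3136 -1.644 ]
 slide(now axes) cm [-5.3  13.    0.08]  (goal axes) [-5.39 12.96  0.06]  dr [ 0.01  0.15 -0.42]
```

Emit:
move_arm(jaw=[255,255,255,255,255], slide=[[-1.5,3.5,0],[-1.5,3.5,0],[-1.4,3.5,0],[-0.9,2.3,1],[0,0,1.5]], dr=[[0,0,0],[0,0,0],[0,0,-0.4],[0,0,0],[0,0,0]])

```text
time: 16.1
position: [0.4847, 0.0353, 0.0646]
tool_rot: [-0.034, 3.14, 0.002]
ft_force: [0.2, -0.9, -0.7]
grip_width: 0.292
```

```bash
cat > chk.py <<'E'
from h import *
import sys
n=sys.argv[1]
im,d,P=cloud("top")
p,R,s=where()
# pipe points ahead of gripper
m=box(P,p[0]+.02,.63,p[1]-.03,p[1]+.03,.05,.098)
Q=P[m]; print("top pts",len(Q)); 
if len(Q)>10:
    print(rect(Q),"zmax",np.percentile(Q[:,2],95))
    for x0 in np.arange(p[0]+.03,.60,.015):
        q=Q[abs(Q[:,0]-x0)<.0075]
        if len(q)>4: print("x%.3f y %.4f..%.4f mid %.4f ztop %.4f"%(x0,q[:,1].min(),q[:,1].max(),(q[:,1].min()+q[:,1].max())/2,np.percentile(q[:,2],85)))
cv2.imwrite(f"pics/{n}a.png",cv2.resize(im[150:300,150:350,::-1],(800,600)))
im,d,P=cloud("scene");cv2.imwrite(f"pics/{n}b.png",cv2.resize(im[130:290,180:380,::-1],(750,600)))
plan([p[0]+.1,p[1],p[2]],.45)
E
python3 chk.py c1
```

```text
top pts 146
(array([0.5971, 0.0326]), array([0.0656, 0.059 ]), 0.6268787384033203) zmax 0.09752754351615428
x0.572 y 0.0271..0.0512 mid 0.0391 ztop 0.0850
t 16.2 pos [0.4811 0.0311 0.0624] toolx [-0.9998 -0.0174  0.005 ] toolz [-0.005  -0.0018 -1.    ] w 0.296 F [-1.6344  0.2816 -2.4346]
 slide(now axes) cm [-10.07  -0.02   0.02]  (goal axes) [-10.07   0.08   0.07]  dr [-0.1  -0.29  0.55]
```

View pics/c1a.png

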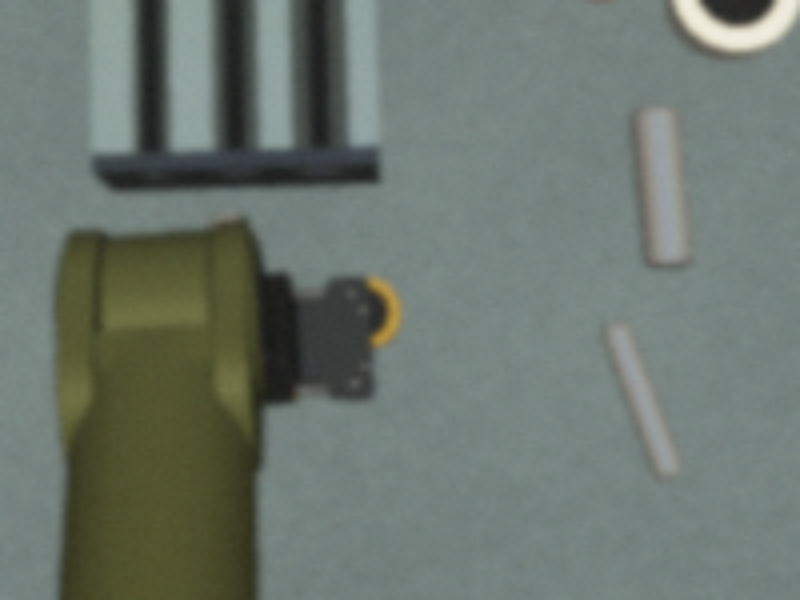

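View pics/c1b.png

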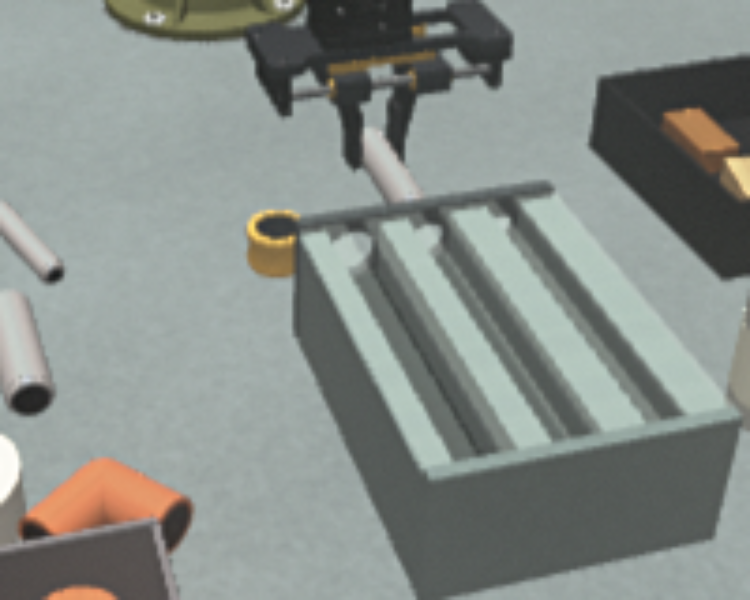

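```bash
cat > cyl.py <<'E'
from h import *
import sys
from scipy.optimize import least_squares
r=float(sys.argv[1])/2000; x0=float(sys.argv[2]); x1=float(sys.argv[3]); yc=float(sys.argv[4]);zc=float(sys.argv[5])
for cam in ("scene","top"):
    im,d,P=cloud(cam); k=r+.008
    Q=P[box(P,x0,x1,yc-k,yc+k,zc-k,zc+k)]
    if len(Q)<25: print(cam,"few",len(Q)); continue
    xm=.55
    f=lambda q:np.hypot(Q[:,1]-q[0]-q[1]*(Q[:,0]-xm),Q[:,2]-q[2]-q[3]*(Q[:,0]-xm))-r
    s=least_squares(f,[yc,0,zc,0],loss="soft_l1",f_scale=.002)
    q=s.x; print(cam,len(Q),"xrange",Q[:,0].min(),Q[:,0].max(),"at x=.6: y %.4f z %.4f; slopes dy %.3f dz %.3f rms %.4f"%(q[0]+q[1]*.05,q[2]+q[3]*.05,q[1],q[3],np.sqrt(np.mean(f(q)**2))))
E
python3 cyl.py 27 .505 .60 .031 .07; python3 -c "
from h import *
plan([.585,.031,.062],.45)"
```

```text
scene 131 xrange 0.505673888713991 0.573064110781692 at x=.6: y 0.0328 z 0.0702; slopes dy -0.001 dz -0.022 rms 0.0010
top few 14
t 16.3 pos [0.4825 0.03   0.0642] toolx [-0.9999 -0.0147  0.0017] toolz [-0.0017 -0.0008 -1.    ] w 0.297 F [-0.0166 -0.4517 -1.3433]
 slide(now axes) cm [-10.25  -0.05   0.2 ]  (goal axes) [-10.25   0.02   0.22]  dr [-0.04 -0.1   0.39]
```

```bash
python3 - <<'E'
from h import *
for i in range(4):
    im,d,P=cloud("scene" if i%2 else "top")
    p,R,s=where(); print(p,R.as_matrix()[:,0])
    Q=P[box(P,.55,.95,-.1,.18,.092,.106)]
    mids=[]
    for x in np.arange(.62,.86,.03):
        q=Q[abs(Q[:,0]-x)<.012]; mids.append([q[:,1].min(),q[:,1].max()])
    mids=np.array(mids); print("ymin",mids[:,0],"\nymax",mids[:,1],"\nmid",mids.mean(1))
E
python3 cyl.py 27 .505 .60 .031 .07
```

```text
[0.4831 0.0299 0.0648] [-0.9999 -0.0143  0.0002]
ymin [-0.0627 -0.0633 -0.0639 -0.0641 -0.0625 -0.0631 -0.0634 -0.0616] 
ymax [0.1255 0.1262 0.1262 0.1263 0.1259 0.1262 0.126  0.1266] 
mid [0.0314 0.0314 0.0311 0.0311 0.0317 0.0316 0.0313 0.0325]
[0.4835 0.03   0.0651] [-0.9999 -0.0141 -0.0006]
ymin [-0.0654 -0.0653 -0.0654 -0.0648 -0.0647 -0.0642 -0.0641 -0.0638] 
ymax [0.124  0.125  0.1251 0.1266 0.1255 0.1267 0.1262 0.127 ] 
mid [0.0293 0.0299 0.0299 0.0309 0.0304 0.0313 0.0311 0.0316]
[0.4837 0.0301 0.0653] [-0.9999 -0.0142 -0.0011]
ymin [-0.0627 -0.0633 -0.0639 -0.0641 -0.0625 -0.0631 -0.0634 -0.0616] 
ymax [0.1255 0.1257 0.126  0.1264 0.1264 0.1266 0.1262 0.1265] 
mid [0.0314 0.0312 0.031  0.0311 0.032  0.0318 0.0314 0.0325]
[0.4837 0.0302 0.0653] [-0.9999 -0.0143 -0.0012]
ymin [-0.0654 -0.065  -0.0648 -0.065  -0.0647 -0.0643 -0.0645 -0.0638] 
ymax [0.1238 0.1249 0.1256 0.1263 0.1261 0.1272 0.1275 0.1265] 
mid [0.0292 0.0299 0.0304 0.0307 0.0307 0.0314 0.0315 0.0314]
scene 85 xrange 0.5058235820772041 0.533073418608539 at x=.6: y 0.0361 z 0.0402; slopes dy 0.158 dz -0.406 rms 0.0046
top few 0
```

```bash
python3 chk.py c2
```

```text
top pts 121
(array([0.6163, 0.0306]), array([0.0593, 0.0275]), -88.98633527755737) zmax 0.09776421201241248
t 16.7 pos [0.4834 0.0306 0.0649] toolx [-0.9999 -0.0151 -0.0006] toolz [ 0.0006  0.0005 -1.    ] w 0.297 F [-0.603  -0.3402 -2.0162]
 slide(now axes) cm [-10.01  -0.16  -0.  ]  (goal axes) [-10.01  -0.09  -0.01]  dr [0.03 0.03 0.41]
```

View pics/c2b.png

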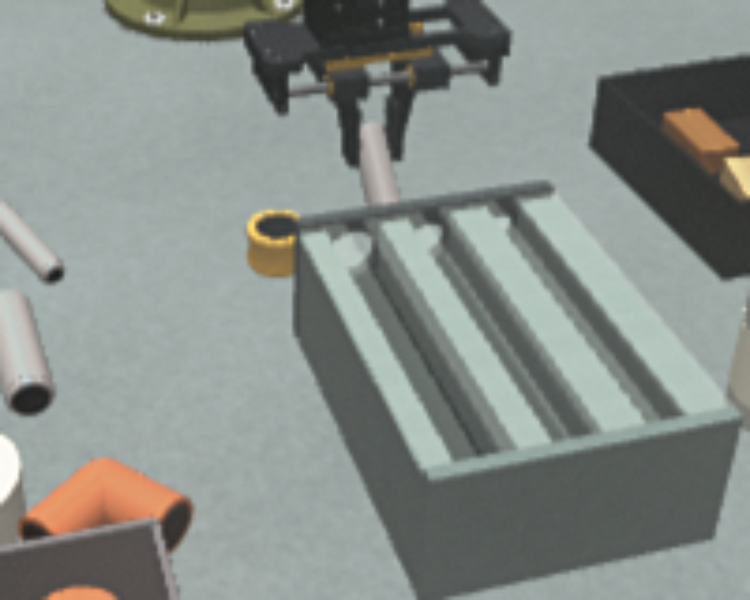

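Emit:
move_arm(jaw=[255,255,255,255,255], slide=[[1.5,2,-0.5],[2,2.5,0],[0.5,0.5,0],[0,0,1],[0,0,0]], dr=[[0,0,0.4],[0,0,0],[0,0,0],[0,0,0],[0,0,0]])

```text
time: 17.2
position: [0.4432, 0.0804, 0.0591]
tool_rot: [-0.014, 3.141, 0.001]
ft_force: [-0.8, 2.0, 1.9]
grip_width: 0.303
```

```bash
python3 chk.py c3
```

```text
top pts 141
(array([0.557 , 0.0772]), array([0.1454, 0.0593]), 3.385542631149292) zmax 0.09776134677398529
t 17.3 pos [0.4437 0.0797 0.0597] toolx [-1.     -0.0074 -0.001 ] toolz [ 0.001  -0.0001 -1.    ] w 0.297 F [-0.0657  0.33    1.0376]
 slide(now axes) cm [-9.99 -0.04  0.03]  (goal axes) [-9.99 -0.05  0.02]  dr [-0.01  0.06 -0.03]
```

View pics/c3b.png

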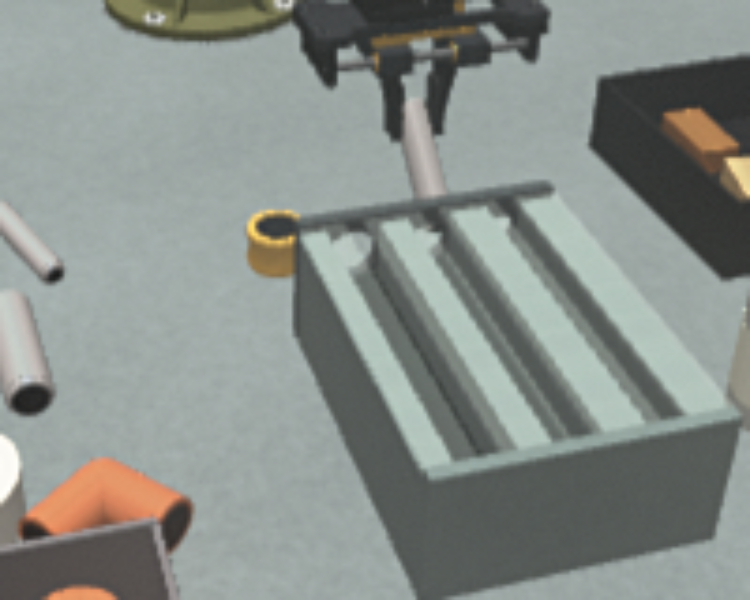

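View pics/c3a.png

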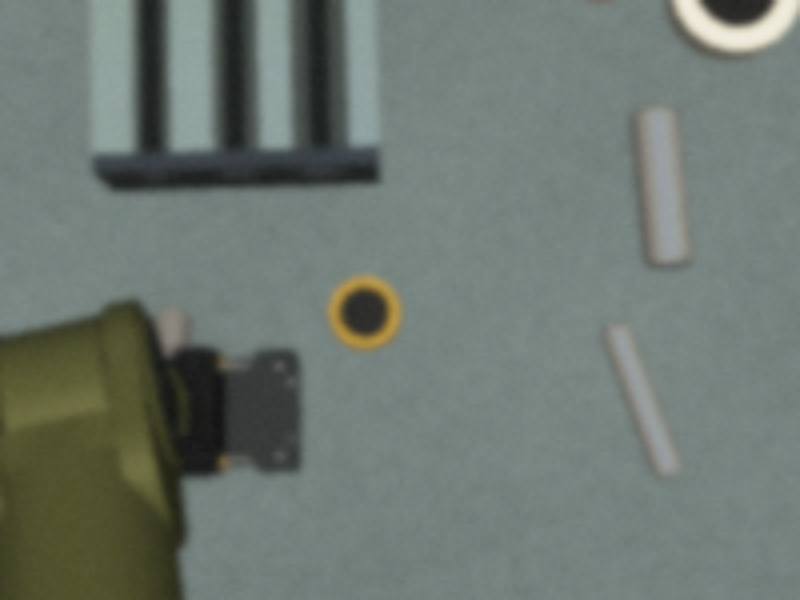

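Pipe still held, drooped forward, 35 mm clear of the coupling. I'll lower it with a lighter grip so the bench levels it, then regrip.

Emit:
move_arm(jaw=[255,255,255,255,255], slide=[[0,0,1.2],[0,0,1.2],[0,0,1],[0,0,1],[0,0,0.4]], dr=[[0,0,0],[0,0,0],[0,0,0],[0,0,0],[0,0,0]], force=12)

```text
time: 17.8
position: [0.4419, 0.0797, 0.01]
tool_rot: [0.013, -3.14, 0.002]
ft_force: [-0.5, -0.3, 0.5]
grip_width: 0.305
```

```bash
python3 chk.py c4; python3 cyl.py 27 .47 .56 .08 .0135
```

```text
top pts 148
(array([0.6161, 0.08  ]), array([0.0592, 0.028 ]), -89.7804738432169) zmax 0.09781170046816609
t 17.9 pos [0.4423 0.0799 0.0107] toolx [-1.     -0.0084  0.0012] toolz [-0.0012 -0.0011 -1.    ] w 0.305 F [ 0.3083 -0.0178 -0.3524]
 slide(now axes) cm [-9.97 -0.1   0.06]  (goal axes) [-9.97 -0.09  0.07]  dr [-0.06 -0.07  0.03]
scene 40 xrange 0.4715910036110278 0.5321600973541334 at x=.6: y 0.0942 z 0.0233; slopes dy 0.107 dz 0.045 rms 0.0012
top 354 xrange 0.48212803465881443 0.5599654254435602 at x=.6: y 0.0840 z 0.0082; slopes dy 0.080 dz -0.031 rms 0.0052
```

View pics/c4b.png

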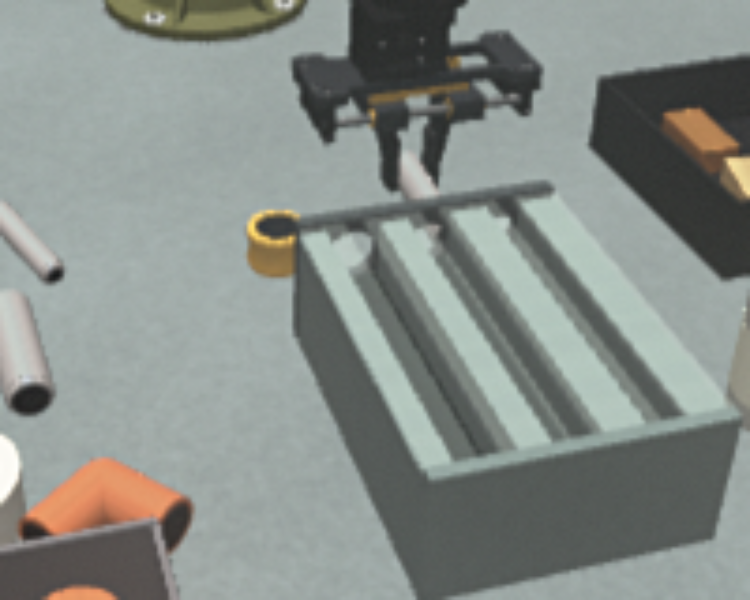

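Emit:
move_arm(jaw=[255,150,150,150,150], slide=[[0,0,0.4],[0,0,0.1],[0,0,0],[0,0,0],[0,0,0]], dr=[[0,0,0],[0,0,0],[0,0,0],[0,0,0],[0,0,0]], force=60)

```text
time: 18.5
position: [0.443, 0.0804, 0.0067]
tool_rot: [-0.014, 3.141, 0.0]
ft_force: [0.3, -0.5, -0.1]
grip_width: 0.409
```

```bash
python3 cyl.py 27 .47 .56 .08 .0135
python3 - <<'E'
from h import *
where();plan([.44,.08,.006],.45)
im,d,P=cloud("top");Q=P[box(P,.46,.58,.05,.11,.019,.035)];print(len(Q),rect(Q),Q[:,0].max())
E
```

```text
scene 35 xrange 0.4702347543745413 0.5323465976362188 at x=.6: y 0.0930 z 0.0193; slopes dy 0.090 dz 0.025 rms 0.0013
top 353 xrange 0.4820774878526397 0.5597859819079132 at x=.6: y 0.0852 z 0.0086; slopes dy 0.094 dz -0.020 rms 0.0050
t 18.6 pos [0.4429 0.0804 0.0067] toolx [-1.     -0.0086 -0.0004] toolz [ 0.0004  0.0002 -1.    ] w 0.41 F [-0.1206 -0.4385 -0.3727]
 slide(now axes) cm [ 0.29 -0.03  0.07]  (goal axes) [ 0.29 -0.03  0.07]  dr [0.01 0.02 0.04]
99 (array([0.5071, 0.0814]), array([0.0504, 0.022 ]), 1.4647032022476196) 0.5323202001400206
```

Emit:
move_arm(jaw=[255,255,255,255,255], slide=[[0,0,0],[0,0,0],[0,0,0],[0,0,-1.5],[0,0,-3]], dr=[[0,0,0],[0,0,0],[0,0,0],[0,0,0],[0,0,0]])

```text
time: 19.15
position: [0.4402, 0.0795, 0.05]
tool_rot: [0.013, -3.136, 0.004]
ft_force: [0.2, 0.4, -1.7]
grip_width: 0.293
```

Emit:
move_arm(jaw=[255,255,255,255,255], slide=[[0,-1,-1.1],[-1,-1.5,0],[-1.5,-1.6,0],[-1,-1,0],[0,0,0]], dr=[[0,0,0],[0,0,0],[0,0,0],[0,0,0],[0,0,0]])

```text
time: 19.65
position: [0.479, 0.0271, 0.0623]
tool_rot: [-0.008, 3.141, -0.002]
ft_force: [0.4, -0.5, -2.0]
grip_width: 0.296
```

```bash
python3 cyl.py 27 .505 .60 .031 .07; python3 cyl.py 27 .505 .60 .031 .07;python3 -c "
from h import *
plan([.585,.0295,.0632],.45)"
```

```text
scene 127 xrange 0.505736900978562 0.5685151469943609 at x=.6: y 0.0289 z 0.0690; slopes dy 0.007 dz -0.026 rms 0.0011
top few 21
scene 125 xrange 0.5052663463882722 0.5685770716120236 at x=.6: y 0.0303 z 0.0678; slopes dy -0.010 dz -0.039 rms 0.0012
top few 15
t 19.85 pos [0.4772 0.0301 0.0621] toolx [-1.     -0.0094  0.0013] toolz [-0.0013  0.0003 -1.    ] w 0.293 F [-0.221  -0.3994 -0.439 ]
 slide(now axes) cm [-10.78  -0.16  -0.13]  (goal axes) [-10.78  -0.15  -0.11]  dr [ 0.02 -0.07  0.09]
```

Emit:
move_arm(jaw=[255,255,255,255,255], slide=[[-1,0,-0.2],[-1,0,0],[-1,0,0],[-0.8,0,0],[-0.8,0,0]], dr=[[0,0,0],[0,0,0],[0,0,0],[0,0,0],[0,0,0]])

```text
time: 20.35
position: [0.5235, 0.0297, 0.0638]
tool_rot: [0.014, -3.138, 0.001]
ft_force: [-1.1, -0.5, -0.9]
grip_width: 0.293
```

```bash
python3 chk.py c5; python3 cyl.py 27 .535 .60 .031 .07
```

```text
top pts 45
(array([0.6161, 0.03  ]), array([0.0592, 0.0256]), 89.0282211303711) zmax 0.09785150887251341
t 20.45 pos [0.5255 0.0297 0.0644] toolx [-1.     -0.0082 -0.001 ] toolz [ 0.001 -0.001 -1.   ] w 0.292 F [ 0.4033 -0.7054 -1.7512]
 slide(now axes) cm [-10.03  -0.07   0.02]  (goal axes) [-10.03  -0.07   0.01]  dr [-0.06  0.06  0.02]
scene 87 xrange 0.5352157640607187 0.5778214720707557 at x=.6: y 0.0313 z 0.0726; slopes dy 0.011 dz -0.013 rms 0.0025
top few 0
```

View pics/c5b.png

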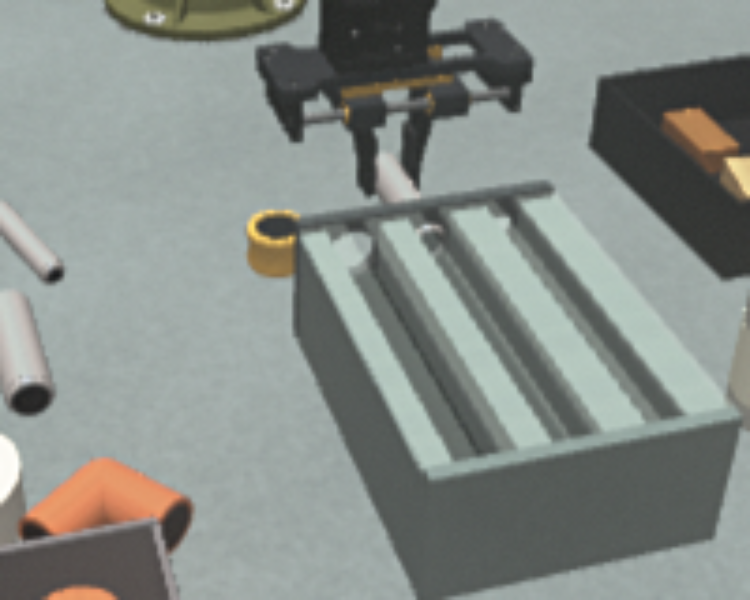

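Emit:
move_arm(jaw=[255,255,255,255,255], slide=[[-1.2,0,0],[-1.2,0,0],[-1.2,0,0],[-1.2,0,0],[-1.2,0,0]], dr=[[0,0,0],[0,0,0],[0,0,0],[0,0,0],[0,0,0]])

```text
time: 21.05
position: [0.5851, 0.0301, 0.0643]
tool_rot: [0.013, -3.141, 0.001]
ft_force: [-2.1, -2.3, -2.5]
grip_width: 0.296
```

```bash
python3 chk.py c6
```

```text
top pts 0
t 21.15 pos [0.5864 0.03   0.0645] toolx [-1.     -0.0083 -0.0021] toolz [ 0.0021 -0.0013 -1.    ] w 0.298 F [ 0.5976 -2.373  -2.1178]
 slide(now axes) cm [-10.07  -0.08   0.03]  (goal axes) [-10.07  -0.07   0.01]  dr [-0.08  0.12  0.03]
```

View pics/c6b.png

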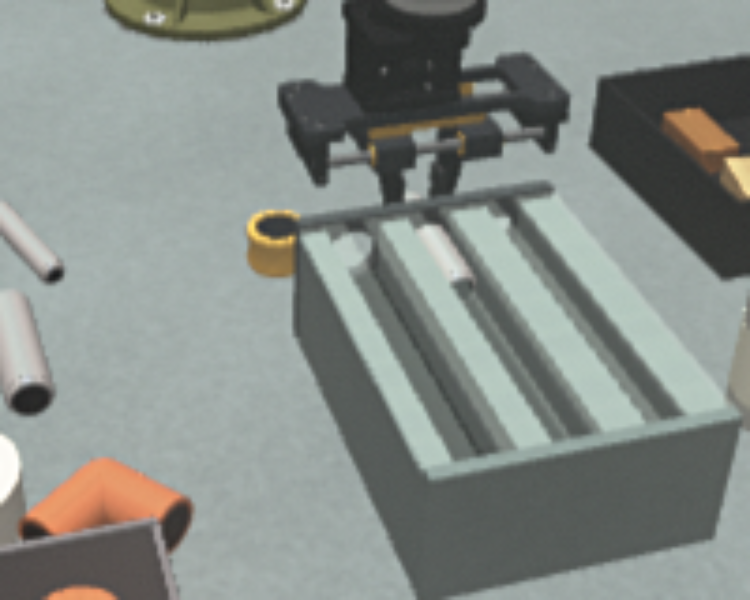

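Emit:
move_arm(jaw=[130,130,130,130,130], slide=[[0,0,0],[0,0,0],[0,0,0],[2,0,0],[3,0,0]], dr=[[0,0,0],[0,0,0],[0,0,0],[0,0,0],[0,0,0]])

```text
time: 21.65
position: [0.5349, 0.0305, 0.0651]
tool_rot: [-0.014, 3.139, 0.0]
ft_force: [0.1, 0.2, 1.2]
grip_width: 0.485
```

Emit:
move_arm(jaw=[255,255,255,255,255], slide=[[2,0,0],[0,0,0],[0,0,0],[0,0,0],[0,0,0]], dr=[[0,0,0],[0,0,0],[0,0,0],[0,0,0],[0,0,0]])

```text
time: 22.15
position: [0.5152, 0.03, 0.0648]
tool_rot: [-0.014, 3.14, -0.0]
ft_force: [0.1, 0.3, -0.3]
grip_width: 0.122
```

```bash
python3 chk.py c7
```

```text
top pts 96
(array([0.6162, 0.03  ]), array([0.059 , 0.0255]), 88.31301879882812) zmax 0.0978681616283486
t 22.25 pos [0.5148 0.0298 0.0646] toolx [-1.     -0.0084 -0.0003] toolz [ 0.0003 -0.0004 -1.    ] w 0.047 F [-0.0724  0.2741 -0.1354]
 slide(now axes) cm [-10.02  -0.08  -0.01]  (goal axes) [-10.02  -0.07  -0.01]  dr [-0.03  0.02  0.03]
```

View pics/c7b.png

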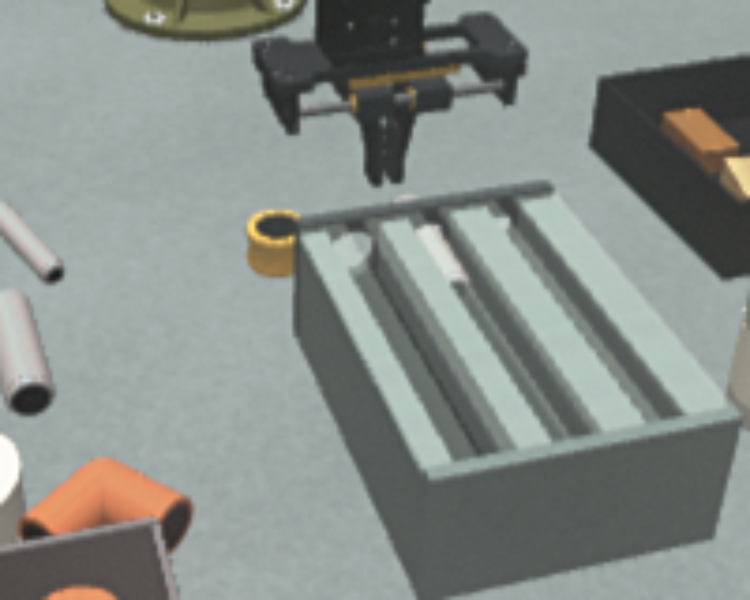

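View pics/c7a.png

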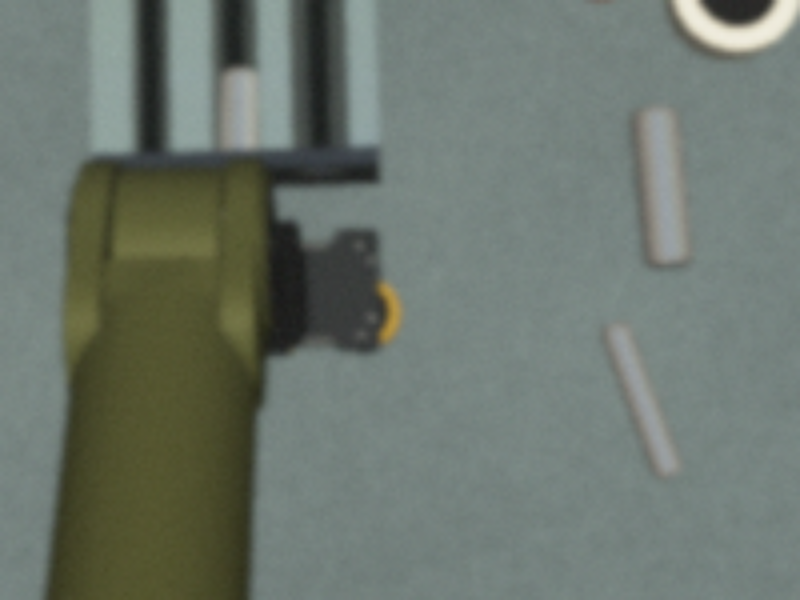

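Emit:
move_arm(jaw=[255,255,255,255,255], slide=[[-1,0,0.2],[-2.5,0,0],[-3.5,0,0],[0,0,0],[0,0,0]], dr=[[0,0,0],[0,0,0],[0,0,0],[0,0,0],[0,0,0]])

```text
time: 22.75
position: [0.5847, 0.0301, 0.0618]
tool_rot: [0.013, -3.141, 0.002]
ft_force: [-0.3, 0.5, -0.2]
grip_width: 0.008
```

```bash
python3 chk.py c8
python3 - <<'E'
from h import *
for cam in ("top","scene"):
    im,d,P=cloud(cam); Q=P[box(P,.61,.90,.02,.042,.065,.09)]; print(cam,len(Q),np.percentile(Q[:,0],[1,99]) if len(Q) else 0)
E
```

```text
top pts 0
t 22.85 pos [0.5835 0.0302 0.0621] toolx [-1.     -0.0084  0.0013] toolz [-0.0013 -0.0002 -1.    ] w 0.005 F [0.4431 0.2211 0.5614]
 slide(now axes) cm [-10.04  -0.09   0.01]  (goal axes) [-10.04  -0.09   0.02]  dr [-0.01 -0.07  0.03]
top 49 [0.7029 0.8613]
scene 132 [0.6131 0.8708]
```

View pics/c8b.png

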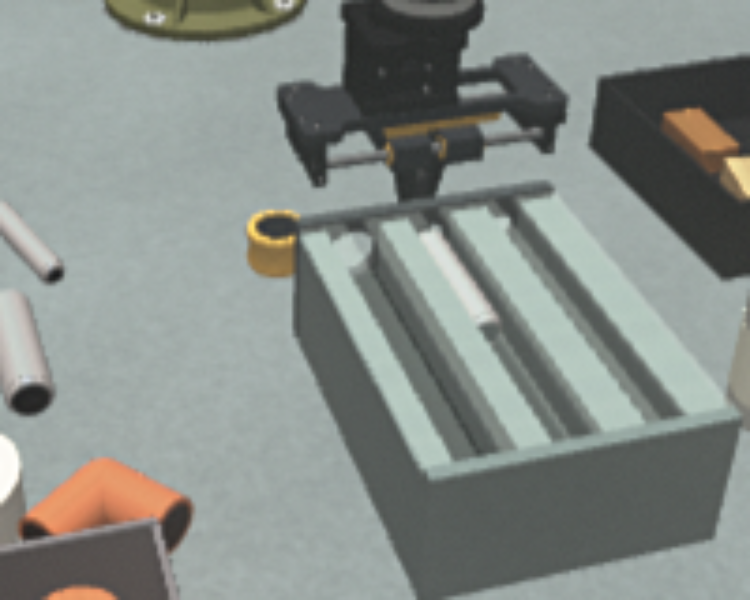

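Emit:
move_arm(jaw=[255,255,255], slide=[[2,0,0],[4,0,0],[0,0,0]], dr=[[0,0,0],[0,0,0],[0,0,0]])

```text
time: 23.25
position: [0.5176, 0.0299, 0.061]
tool_rot: [0.013, -3.134, -0.003]
ft_force: [-0.1, -0.4, 0.2]
grip_width: 0.002
```

```bash
python3 chk.py c9
python3 - <<'E'
from h import *
im,d,P=cloud("top")
m=box(P,.60,.9,.024,.038,.05,.09); v=np.nonzero(m)
for r in sorted(set(v[0])): q=P[r][m[r]]; print(r,q[:,0].mean().round(4),np.median(q[:,2]).round(4),im[r][m[r]].mean().round())
E
```

```text
top pts 79
(array([0.6161, 0.0301]), array([0.0596, 0.0253]), 88.34117126464844) zmax 0.09783049912954997
t 23.35 pos [0.5233 0.0305 0.0629] toolx [-1.     -0.009  -0.0006] toolz [ 0.0006  0.0019 -1.    ] w 0.005 F [0.8477 0.579  0.3955]
 slide(now axes) cm [-9.77 -0.1   0.08]  (goal axes) [-9.77 -0.09  0.08]  dr [0.11 0.03 0.06]
100 0.8603 0.0825 62.0
101 0.86 0.0745 56.0
102 0.8603 0.0645 56.0
103 0.8598 0.0587 53.0
104 0.8589 0.0525 45.0
105 0.8549 0.0561 40.0
106 0.8526 0.0525 39.0
107 0.8498 0.0536 41.0
108 0.8471 0.0519 39.0
109 0.843 0.056 37.0
110 0.8407 0.055 38.0
111 0.8381 0.0535 41.0
112 0.8346 0.055 41.0
113 0.832 0.0541 37.0
114 0.829 0.0546 38.0
115 0.8263 0.0545 40.0
116 0.8229 0.0549 37.0
117 0.8207 0.0532 38.0
118 0.8179 0.0519 36.0
119 0.8144 0.0554 37.0
120 0.8112 0.0552 39.0
121 0.8086 0.0548 38.0
122 0.806 0.0535 39.0
123 0.8028 0.0551 38.0
124 0.7999 0.0556 41.0
125 0.7971 0.0549 39.0
126 0.7948 0.0519 39.0
127 0.792 0.0522 37.0
128 0.7883 0.0549 39.0
129 0.7856 0.0541 37.0
130 0.7827 0.0555 39.0
131 0.7803 0.053 38.0
132 0.777 0.0542 36.0
133 0.7739 0.0565 38.
[... 543 characters left out ...]
0.0824 156.0
158 0.6969 0.081 156.0
159 0.6943 0.0795 156.0
160 0.692 0.0787 156.0
161 0.6889 0.0797 155.0
162 0.686 0.0817 156.0
163 0.6832 0.0806 156.0
164 0.6805 0.0794 155.0
165 0.6777 0.0806 156.0
166 0.6749 0.0806 156.0
167 0.6722 0.0809 156.0
168 0.6695 0.0807 156.0
169 0.6669 0.0794 155.0
170 0.664 0.0816 156.0
171 0.6615 0.0797 155.0
172 0.6582 0.0828 155.0
173 0.6555 0.0811 155.0
174 0.6531 0.0815 154.0
175 0.6501 0.0821 154.0
176 0.6473 0.0825 154.0
177 0.645 0.0804 154.0
178 0.6422 0.0804 154.0
179 0.6395 0.0794 154.0
180 0.6368 0.0799 154.0
181 0.6341 0.0802 153.0
182 0.6312 0.0803 153.0
183 0.6285 0.08 151.0
184 0.6257 0.081 143.0
185 0.6233 0.0799 132.0
186 0.6206 0.0797 123.0
```

View pics/c9a.png

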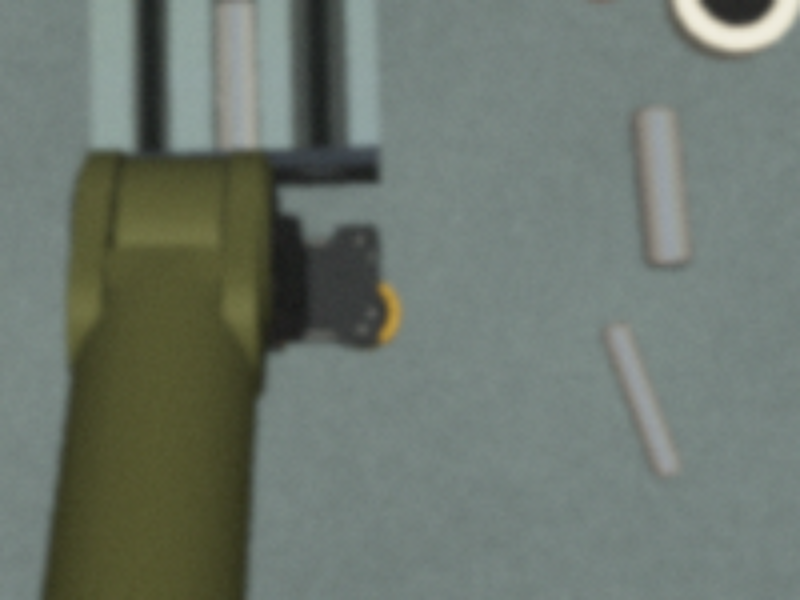

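View pics/c9b.png

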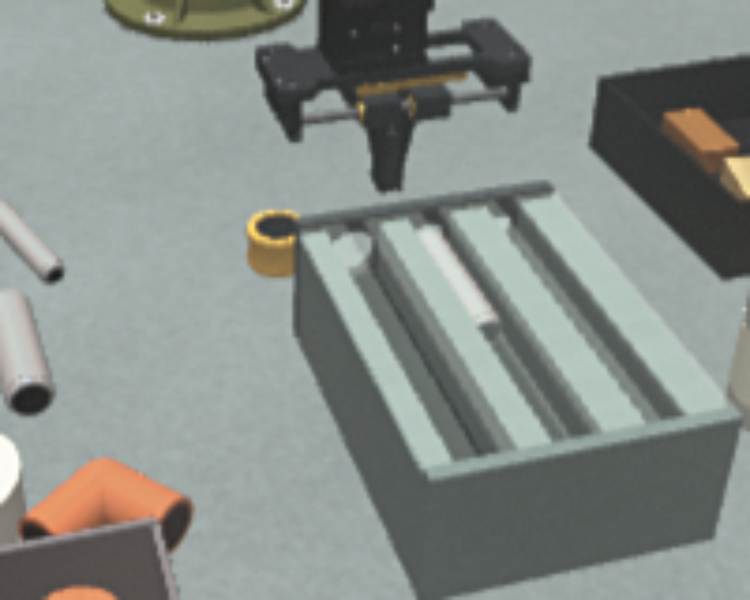

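Emit:
move_arm(jaw=[60,60,60,60,60], slide=[[0,0,-3.5],[0,-1,-4],[0,-4,-1],[-0.5,-4.8,0],[-0.5,-4.8,0]], dr=[[0,0,0],[0,0,0],[0,0,0],[0,0,-3],[0,0,0]])

```text
time: 23.9
position: [0.5397, -0.1168, 0.1492]
tool_rot: [-0.101, 3.136, 0.0]
ft_force: [1.4, 0.6, 0.3]
grip_width: 0.376
```

Emit:
move_arm(jaw=[60,60,60,60,60], slide=[[-0.5,-4.8,0],[-0.5,-4.8,0],[0,-4.5,0],[0,-1,0],[0,0,3]], dr=[[0,0,0],[0,0,0],[0,0,0],[0,0,0],[0,0,0]])

```text
time: 24.4
position: [0.56, -0.2712, 0.1214]
tool_rot: [-0.088, 3.132, -0.009]
ft_force: [2.0, 0.8, 0.0]
grip_width: 0.751
```

Run:
```python
from h import *
im,d,P=cloud("scene"); Q=P[box(P,.52,.66,-.31,-.21,.024,.05)]; print(rect(Q))
im,d,P=cloud("top"); Q=P[box(P,.52,.67,-.31,-.21,.024,.045)]; print(rect(Q))
a=np.radians(3.4);c=np.array([.5948,-.2615]);g=c-.037*np.array([np.cos(a),np.sin(a)])
print(g);plan([*g,.006],3.4)
```

```text
(array([ 0.5965, -0.2623]), array([0.1105, 0.0319]), 2.8546714782714844)
(array([ 0.6097, -0.2599]), array([0.0821, 0.0312]), -0.4574127197265625)
[ 0.5579 -0.2637]
t 24.5 pos [ 0.5557 -0.2647  0.1144] toolx [-0.9982 -0.0606  0.0052] toolz [-0.0053  0.0017 -1.    ] w 0.761 F [-0.3689  1.1786 -0.9573]
 slide(now axes) cm [-0.28  0.06 10.84]  (goal axes) [-0.22  0.09 10.84]  dr [ 0.12 -0.3   0.07]
```

Emit:
move_arm(jaw=[60,60,60,60,255], slide=[[-0.1,0,3],[0,0,3],[0,0,3],[0,0,1.9],[0,0,0]], dr=[[0,0,0],[0,0,0],[0,0,0],[0,0,0],[0,0,0]])

```text
time: 25.0
position: [0.5572, -0.2632, 0.0065]
tool_rot: [0.099, -3.136, -0.004]
ft_force: [0.8, 0.4, 0.5]
grip_width: 0.735
```

Emit:
move_arm(jaw=[255,255,255,255,255], slide=[[0,0,0],[0,0,0],[0,0,0],[0,0,0],[0,0,0]], dr=[[0,0,0],[0,0,0],[0,0,0],[0,0,0],[0,0,0]])

```text
time: 25.5
position: [0.5589, -0.2657, 0.0096]
tool_rot: [-0.096, 3.138, -0.0]
ft_force: [-0.4, 1.4, 3.6]
grip_width: 0.382
```

Run:
```python
from h import *
plan([.48,-.0255,.11],.45)
im,d,P=cloud("scene"); Q=P[box(P,.52,.67,-.31,-.21,.024,.04)]; print(rect(Q),Q[:,0].max())
im,d,P=cloud("top"); Q=P[box(P,.52,.67,-.31,-.21,.024,.04)]; print(rect(Q),Q[:,0].max())
```

```text
t 25.5 pos [ 0.5589 -0.2657  0.0096] toolx [-0.9981 -0.0609 -0.0018] toolz [ 0.0018  0.     -1.    ] w 0.382 F [-0.3932  1.3905  3.6114]
 slide(now axes) cm [  6.39  24.46 -10.05]  (goal axes) [  7.7   24.08 -10.04]  dr [-0.    0.1   3.04]
(array([ 0.5959, -0.2663]), array([0.1115, 0.0519]), -5.823707580566406) 0.6520856716708999
(array([ 0.6249, -0.2582]), array([0.0509, 0.028 ]), -2.0549087524414062) 0.6501370470602104
```

Emit:
move_arm(jaw=[255,255,255,255,255], slide=[[0,0,-2],[0.5,0,-3.5],[2,1.5,-3],[2.5,3.5,-1],[1.5,4.5,0]], dr=[[0,0,0],[0,0,1],[0,0,1],[0,0,1],[0,0,0]])

```text
time: 26.1
position: [0.4896, -0.1748, 0.1045]
tool_rot: [-0.004, 3.14, -0.002]
ft_force: [0.5, 0.8, -2.4]
grip_width: 0.378
```

Run:
```python
from h import *
plan([.485,-.0255,.08],.45)
```

```text
t 26.1 pos [ 0.4896 -0.1748  0.1045] toolx [-1.     -0.0025 -0.0012] toolz [ 0.0012 -0.0013 -1.    ] w 0.378 F [ 0.5273  0.7771 -2.413 ]
 slide(now axes) cm [ 0.42 14.93  2.43]  (goal axes) [ 0.34 14.93  2.45]  dr [-0.07  0.07 -0.31]
```

Emit:
move_arm(jaw=[255,255,255,255,255], slide=[[0.3,4,0],[0,4.5,0],[0,4.3,1],[0,2.1,1.4],[0,0,1.7]], dr=[[0,0,-0.3],[0,0,0],[0,0,0],[0,0,0],[0,0,0]])

```text
time: 26.6
position: [0.486, -0.0189, 0.0619]
tool_rot: [0.032, -3.141, -0.004]
ft_force: [-0.1, -0.3, -2.5]
grip_width: 0.376
```

```bash
for i in 1 2; do python3 cyl.py 34 .507 .60 -.0255 .07; done;python3 -c "
from h import *
plan([.585,-.0255,.062],.45)"; python3 chk.py d1
```

```text
scene 170 xrange 0.5073796387519228 0.5763136937165484 at x=.6: y -0.0168 z 0.0698; slopes dy 0.003 dz -0.016 rms 0.0014
top 50 xrange 0.5632258072181702 0.5743418144923325 at x=.6: y -0.0199 z 0.0572; slopes dy -0.045 dz -0.225 rms 0.0021
scene 164 xrange 0.5070025737597164 0.5756640656701891 at x=.6: y -0.0214 z 0.0671; slopes dy 0.001 dz -0.026 rms 0.0012
top 51 xrange 0.5645474912704781 0.5764607652063674 at x=.6: y -0.0217 z 0.0558; slopes dy -0.011 dz -0.353 rms 0.0022
t 26.8 pos [ 0.4857 -0.0244  0.0623] toolx [-0.9999 -0.0128  0.0013] toolz [-0.0013 -0.0007 -1.    ] w 0.374 F [ 0.6961 -0.2172 -2.1784]
 slide(now axes) cm [-9.93 -0.23  0.02]  (goal axes) [-9.93 -0.19  0.03]  dr [-0.04 -0.08  0.28]
top pts 186
(array([ 0.597 , -0.0244]), array([0.0661, 0.0591]), -1.3354721069335938) zmax 0.09773351695008003
x0.561 y -0.0372..-0.0077 mid -0.0225 ztop 0.0874
x0.576 y -0.0372..-0.0076 mid -0.0224 ztop 0.0866
t 26.9 pos [ 0.4868 -0.0246  0.0632] toolx [-0.9999 -0.0121 -0.001 ] toolz [ 0.001  -0.0001 -1.    ] w 0.378 F [-0.2422 -0.2733 -2.0808]
 slide(now axes) cm [-9.96 -0.12  0.04]  (goal axes) [-9.96 -0.08  0.03]  dr [-0.    0.06  0.24]
```

View pics/d1b.png

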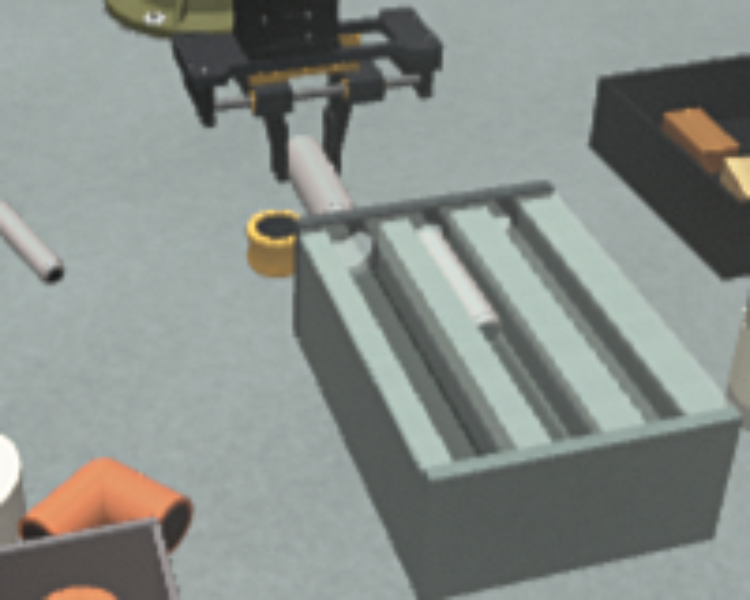

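```bash
for i in 1 2; do python3 cyl.py 34 .507 .60 -.0255 .07; done
```

```text
scene 174 xrange 0.5079967272740054 0.5776307814527617 at x=.6: y -0.0234 z 0.0706; slopes dy -0.003 dz -0.023 rms 0.0010
top 56 xrange 0.5642389772591203 0.5787649826900713 at x=.6: y -0.0138 z 0.0593; slopes dy 0.289 dz -0.350 rms 0.0017
scene 176 xrange 0.5070670100806738 0.5806132815850504 at x=.6: y -0.0223 z 0.0709; slopes dy 0.010 dz -0.019 rms 0.0012
top 54 xrange 0.5644712464079938 0.5783734508147125 at x=.6: y -0.0294 z 0.0642; slopes dy -0.262 dz -0.177 rms 0.0021
```

Emit:
move_arm(jaw=[255,255,255,255,255], slide=[[0,-0.25,0],[-1,0,0],[-1,0,0],[-1,0,0],[-1,0,0]], dr=[[0,0,0],[0,0,0],[0,0,0],[0,0,0],[0,0,0]])

```text
time: 27.6
position: [0.5248, -0.0262, 0.0615]
tool_rot: [0.021, -3.136, 0.002]
ft_force: [-2.4, -2.7, -0.7]
grip_width: 0.377
```

Emit:
move_arm(jaw=[255,255,255,255,255], slide=[[-1.2,0,0],[-1.2,0,0],[-1.2,0,0],[-1.2,0,0],[-1,0,0]], dr=[[0,0,0],[0,0,0],[0,0,0],[0,0,0],[0,0,0]])

```text
time: 28.1
position: [0.5853, -0.0256, 0.0624]
tool_rot: [0.021, -3.141, 0.002]
ft_force: [-2.7, -3.4, -0.9]
grip_width: 0.377
```

```bash
python3 chk.py d2
```

```text
top pts 0
t 28.2 pos [ 0.5865 -0.0256  0.0626] toolx [-0.9999 -0.0135 -0.0026] toolz [ 0.0027 -0.0017 -1.    ] w 0.378 F [ 1.3793 -4.2565 -2.9267]
 slide(now axes) cm [-10.03  -0.14   0.03]  (goal axes) [-10.03  -0.08   0.01]  dr [-0.1   0.15  0.33]
```

View pics/d2b.png

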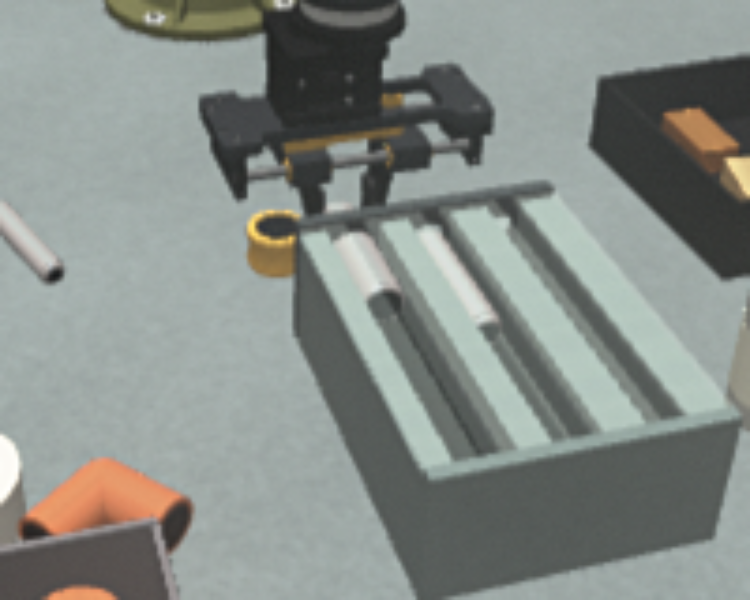

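Emit:
move_arm(jaw=[110,110,110,110,110], slide=[[0,0,0],[0,0,0],[0,0,0],[2,0,0],[3,0,0]], dr=[[0,0,0],[0,0,0],[0,0,0],[0,0,0],[0,0,0]])

```text
time: 28.7
position: [0.5351, -0.0245, 0.0631]
tool_rot: [-0.024, 3.14, 0.001]
ft_force: [0.0, -0.0, 0.6]
grip_width: 0.57
```

Emit:
move_arm(jaw=[255,255,255,255,255], slide=[[2.5,0,0],[0,0,0],[0,0,0],[0,0,0],[0,0,0]], dr=[[0,0,0],[0,0,0],[0,0,0],[0,0,0],[0,0,0]])

```text
time: 29.2
position: [0.5104, -0.0256, 0.0629]
tool_rot: [-0.022, 3.14, -0.0]
ft_force: [0.5, -0.7, -0.4]
grip_width: 0.198
```

```bash
python3 chk.py d3
```

```text
top pts 153
(array([ 0.6133, -0.0253]), array([0.0583, 0.0337]), 88.93363952636719) zmax 0.09763213976505777
t 29.3 pos [ 0.51   -0.0259  0.0626] toolx [-0.9999 -0.0139 -0.0003] toolz [ 0.0003 -0.0005 -1.    ] w 0.111 F [-0.8688  0.7037  1.1271]
 slide(now axes) cm [-10.02  -0.13  -0.01]  (goal axes) [-10.02  -0.07  -0.01]  dr [-0.03  0.02  0.35]
```

View pics/d3b.png

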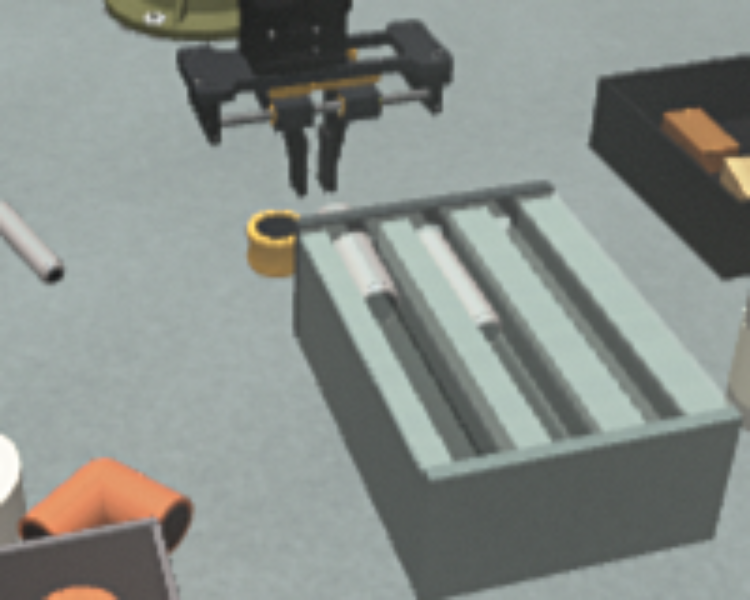

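Emit:
move_arm(jaw=[255,255,255,255,255], slide=[[-1.5,0,0],[-2.5,0,0],[-3.9,0,0],[2,0,0],[4,0,0]], dr=[[0,0,0],[0,0,0],[0,0,0],[0,0,0],[0,0,0]])

```text
time: 29.8
position: [0.5309, -0.0263, 0.0614]
tool_rot: [-0.023, 3.141, -0.009]
ft_force: [-1.0, 0.0, 1.5]
grip_width: 0.006
```

```bash
cat > lane.py <<'E'
from h import *
im,d,P=cloud("top")
for n,y in (("tight",.0875),("mid",.0312),("wide",-.0247)):
    m=box(P,.60,.88,y-.005,y+.005,.06,.095); Q=P[m&(im.mean(2)>85)]
    print(n,len(Q),"front end x",np.percentile(Q[:,0],98) if len(Q) else 0,"-> rear",np.percentile(Q[:,0],98)-.1085 if len(Q) else 0,"min",Q[:,0].min() if len(Q) else 0,"(plate front .603, back .615)")
E
python3 chk.py d4; python3 lane.py
```

```text
top pts 23
(array([ 0.6265, -0.028 ]), array([0.0477, 0.0078]), 87.46308898925781) zmax 0.09767689578154445
t 29.9 pos [ 0.5225 -0.0264  0.06  ] toolx [-0.9999 -0.0122  0.0087] toolz [-0.0087  0.0003 -1.    ] w 0.009 F [-0.4968  0.0298  0.6228]
 slide(now axes) cm [-9.73 -0.18  0.  ]  (goal axes) [-9.73 -0.14  0.09]  dr [ 0.02 -0.5   0.25]
tight 2 front end x 0.8664232371719011 -> rear 0.757923237171901 min 0.8610852871527022 (plate front .603, back .615)
mid 106 front end x 0.7228102045479189 -> rear 0.6143102045479188 min 0.6338271721520501 (plate front .603, back .615)
wide 158 front end x 0.7289152031701935 -> rear 0.6204152031701935 min 0.6212241913673885 (plate front .603, back .615)
```

View pics/d4b.png

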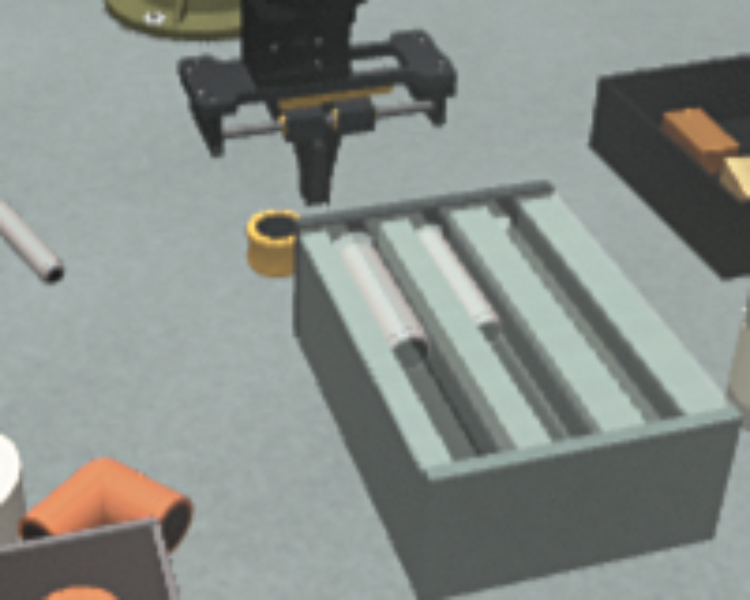

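Emit:
move_arm(jaw=[100,100,100,100,100], slide=[[0,0,-3.5],[1,-2,-3],[2,-4.5,0],[2,-4.5,0],[1.5,-4.5,0]], dr=[[0,0,0],[0,0,-3],[0,0,-5],[0,0,-5],[0,0,-5]])

```text
time: 30.45
position: [0.4853, -0.1883, 0.1287]
tool_rot: [-0.52, 3.095, 0.0]
ft_force: [1.5, 0.7, 1.2]
grip_width: 0.377
```

Run:
```python
from h import *
im,d,P=cloud("top"); Q=P[box(P,.37,.53,-.29,-.2,.014,.03)]; print(rect(Q))
im,d,P=cloud("scene"); Q=P[box(P,.37,.53,-.29,-.2,.014,.03)]; print(rect(Q))
a=np.radians(18.7);c=np.array([.447,-.2423]);g=c-.036*np.array([np.cos(a),np.sin(a)])
print(g);plan([*g,.09],18.7)
```

```text
(array([0., 0.]), array([0., 0.]), 0.0)
(array([ 0.4493, -0.244 ]), array([0.1105, 0.0191]), 19.611413955688477)
[ 0.4129 -0.2538]
t 30.55 pos [ 0.4844 -0.195   0.1291] toolx [-0.9494 -0.314  -0.0015] toolz [ 0.0031 -0.0046 -1.    ] w 0.467 F [-0.7815  0.23    0.1196]
 slide(now axes) cm [ 8.64 -3.32  3.92]  (goal axes) [ 8.66 -3.28  3.91]  dr [-0.3   0.08 -0.4 ]
```

Emit:
move_arm(jaw=[100,100,100,100,100], slide=[[2.8,-1.1,1],[2.9,-1.1,1],[2.8,-1,2],[0,0,2],[0,0,0]], dr=[[0,0,-0.4],[0,0,0],[0,0,0],[0,0,0],[0,0,0]])

```text
time: 31.05
position: [0.4139, -0.2446, 0.0661]
tool_rot: [0.52, -3.096, -0.002]
ft_force: [-0.0, 0.1, 0.2]
grip_width: 0.608
```

Run:
```python
from h import *
plan([.4129,-.2538,.006],18.7)
```

```text
t 31.05 pos [ 0.4139 -0.2446  0.0661] toolx [-0.9451 -0.3267  0.0025] toolz [-0.0028  0.0006 -1.    ] w 0.608 F [-0.0196  0.1071  0.2017]
 slide(now axes) cm [ 0.38 -0.85  6.01]  (goal axes) [ 0.39 -0.84  6.01]  dr [ 0.08 -0.14  0.37]
```

Emit:
move_arm(jaw=[100,100], slide=[[0,0,1.5],[0,0,0]], dr=[[0,0,0],[0,0,0]])

```text
time: 31.25
position: [0.4157, -0.2441, 0.0524]
tool_rot: [0.525, -3.096, 0.0]
ft_force: [-1.4, 0.2, 0.6]
grip_width: 0.608
```

Run:
```python
from h import *
plan([.4129,-.2538,.005],18.7)
```

```text
t 31.25 pos [ 0.4157 -0.2441  0.0524] toolx [-0.9441 -0.3297  0.0013] toolz [-0.0013 -0.0003 -1.    ] w 0.608 F [-1.3914  0.1687  0.6106]
 slide(now axes) cm [ 0.58 -0.83  4.74]  (goal axes) [ 0.58 -0.83  4.74]  dr [ 0.01 -0.07  0.55]
```

Emit:
move_arm(jaw=[100,100,100,100,255], slide=[[0.4,-0.8,1.2],[0,0,1.5],[0,0,1.5],[0,0,0.5],[0,0,0]], dr=[[0,0,0.5],[0,0,0],[0,0,0],[0,0,0],[0,0,0]])

```text
time: 31.75
position: [0.4145, -0.2534, 0.0058]
tool_rot: [0.511, -3.099, 0.0]
ft_force: [0.1, 0.2, 0.1]
grip_width: 0.575
```

Emit:
move_arm(jaw=[255,255,255,255,255], slide=[[0,0,0],[0,0,0],[0,0,0],[0,0,0],[0,0,0]], dr=[[0,0,0],[0,0,0],[0,0,0],[0,0,0],[0,0,0]])

```text
time: 32.25
position: [0.4143, -0.2538, 0.006]
tool_rot: [-0.51, 3.099, -0.0]
ft_force: [0.4, 0.8, 2.4]
grip_width: 0.223
```

Run:
```python
from h import *
plan([.44,-.2,.1],.45)
im,d,P=cloud("scene"); m=box(P,.40,.53,-.29,-.2,.014,.028);Q=P[m]; print(rect(Q))
im,d,P=cloud("top"); Q=P[box(P,.43,.53,-.29,-.2,.012,.028)]; print(len(Q),rect(Q)); cv2.imwrite("pics/e0.png",cv2.resize(im[150:300,250:450,::-1],(800,600)))
```

```text
t 32.25 pos [ 0.4143 -0.2538  0.006 ] toolx [-0.9473 -0.3205 -0.0009] toolz [ 0.001  -0.0001 -1.    ] w 0.223 F [0.4452 0.7859 2.3568]
 slide(now axes) cm [-4.16  4.27 -9.4 ]  (goal axes) [-2.61  5.36 -9.4 ]  dr [-0.02  0.06 18.24]
(array([ 0.4495, -0.2367]), array([0.1007, 0.0375]), 25.947877883911133)
150 (array([ 0.471 , -0.2325]), array([0.0589, 0.0205]), 17.434173583984375)
```

View pics/e0.png

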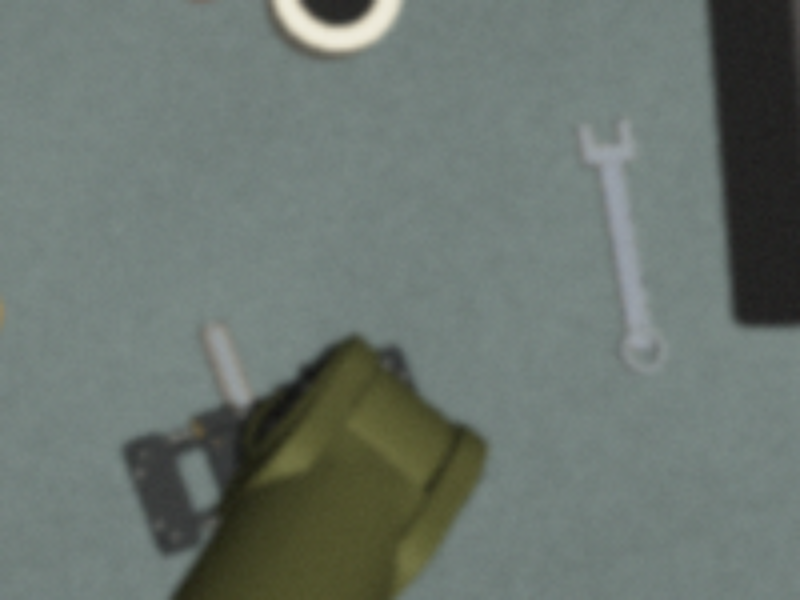

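Emit:
move_arm(jaw=[255,255,255,255,255], slide=[[0,0,0],[0,0,-2],[0,0,-4],[-1,2,-3],[-1,3.5,0]], dr=[[0,0,0],[0,0,0],[0,0,4],[0,0,7],[0,0,7]])

```text
time: 32.85
position: [0.4252, -0.2012, 0.0972]
tool_rot: [-0.023, 3.135, -0.003]
ft_force: [1.1, -0.1, -1.8]
grip_width: 0.226
```

Run:
```python
from h import *
plan([.485,.030,.09],.45)
```

```text
t 32.85 pos [ 0.4252 -0.2012  0.0972] toolx [-0.9999 -0.0149 -0.0065] toolz [ 0.0065 -0.002  -1.    ] w 0.226 F [ 1.1356 -0.1005 -1.8163]
 slide(now axes) cm [-6.32 23.03  0.71]  (goal axes) [-6.16 23.07  0.72]  dr [-0.12  0.37  0.4 ]
```

Emit:
move_arm(jaw=[255,255,255,255,255], slide=[[-1,4,0],[-1.2,4.5,0],[-1.2,4.5,0],[-1.2,4.5,0],[-0.9,4,0]], dr=[[0,0,0],[0,0,0],[0,0,0],[0,0,0],[0,0,0]])

```text
time: 33.35
position: [0.4724, 0.0203, 0.0935]
tool_rot: [0.041, -3.141, -0.001]
ft_force: [1.1, -0.9, -1.6]
grip_width: 0.222
```

Emit:
move_arm(jaw=[255,255,255,255,255], slide=[[0,1.3,0],[0,0,1],[0,0,1.5],[0,0,0.5],[0,0,0]], dr=[[0,0,0],[0,0,0],[0,0,0],[0,0,0],[0,0,0]])

```text
time: 33.85
position: [0.4711, 0.0288, 0.0626]
tool_rot: [0.035, -3.139, 0.002]
ft_force: [0.8, 0.1, -1.5]
grip_width: 0.226
```

```bash
python3 cyl.py 21 .507 .60 .031 .07;python3 chk.py e1; python3 cyl.py 21 .507 .60 .031 .07
```

```text
scene 87 xrange 0.5073863009725941 0.5638368822263596 at x=.6: y 0.0320 z 0.0657; slopes dy 0.012 dz -0.042 rms 0.0011
top few 21
top pts 159
(array([0.5904, 0.0302]), array([0.0782, 0.0591]), 0.3963058292865753) zmax 0.09751826815705504
x0.563 y 0.0221..0.0408 mid 0.0315 ztop 0.0791
t 34.05 pos [0.4729 0.0303 0.0644] toolx [-0.9997 -0.0237 -0.0009] toolz [ 0.0009  0.0005 -1.    ] w 0.222 F [-0.0126  0.7402 -0.7242]
 slide(now axes) cm [-9.98 -0.27  0.03]  (goal axes) [-9.98 -0.11  0.02]  dr [0.03 0.05 0.91]
scene 90 xrange 0.5079720409827726 0.5626600297962607 at x=.6: y 0.0332 z 0.0675; slopes dy 0.011 dz -0.045 rms 0.0010
top few 24
```

View pics/e1b.png

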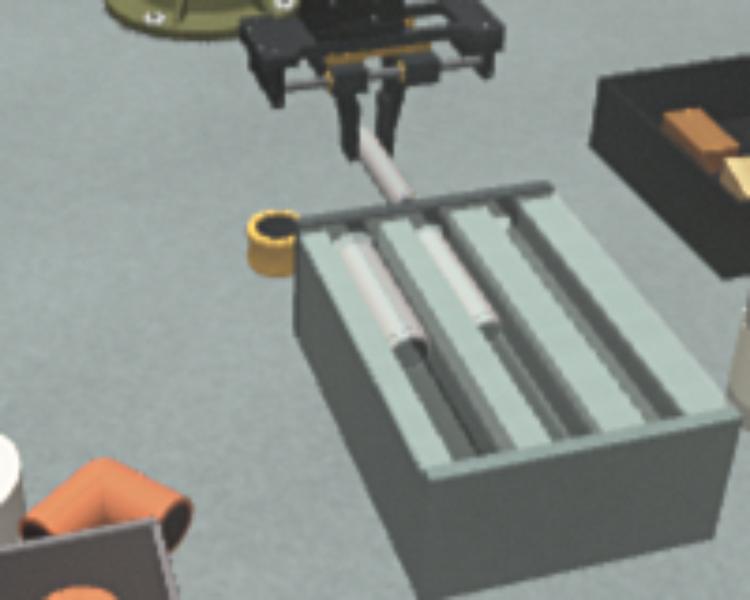

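Emit:
move_arm(jaw=[255,255,255,255,255], slide=[[0,-0.2,-0.1],[-1.5,0,0],[-1.5,0,0],[-1.5,0,0],[-1.2,0,0]], dr=[[0,0,0.9],[0,0,0],[0,0,0],[0,0,0],[0,0,0]])

```text
time: 34.65
position: [0.5302, 0.0294, 0.0651]
tool_rot: [-0.014, 3.142, 0.0]
ft_force: [-1.9, -0.2, -1.1]
grip_width: 0.227
```

Emit:
move_arm(jaw=[255,255,255], slide=[[-1,0,0],[-1,0,0],[0,0,0]], dr=[[0,0,0],[0,0,0],[0,0,0]])

```text
time: 34.95
position: [0.5509, 0.0295, 0.0651]
tool_rot: [-0.014, 3.14, -0.001]
ft_force: [0.2, -0.6, -1.5]
grip_width: 0.222
```

```bash
python3 lane.py; python3 chk.py e2
```

```text
tight 3 front end x 0.8653658195095643 -> rear 0.7568658195095642 min 0.8599863598811364 (plate front .603, back .615)
mid 113 front end x 0.7501555743246588 -> rear 0.6416555743246588 min 0.6586950686979883 (plate front .603, back .615)
wide 161 front end x 0.728418389119183 -> rear 0.619918389119183 min 0.6186880254507006 (plate front .603, back .615)
top pts 2
t 35.1 pos [0.5492 0.0294 0.0649] toolx [-1.     -0.0088  0.0004] toolz [-0.0004  0.0002 -1.    ] w 0.226 F [ 0.243   0.4971 -1.4754]
 slide(now axes) cm [-10.03  -0.1   -0.  ]  (goal axes) [-10.03  -0.09   0.  ]  dr [ 0.01 -0.02  0.05]
```

View pics/e2b.png

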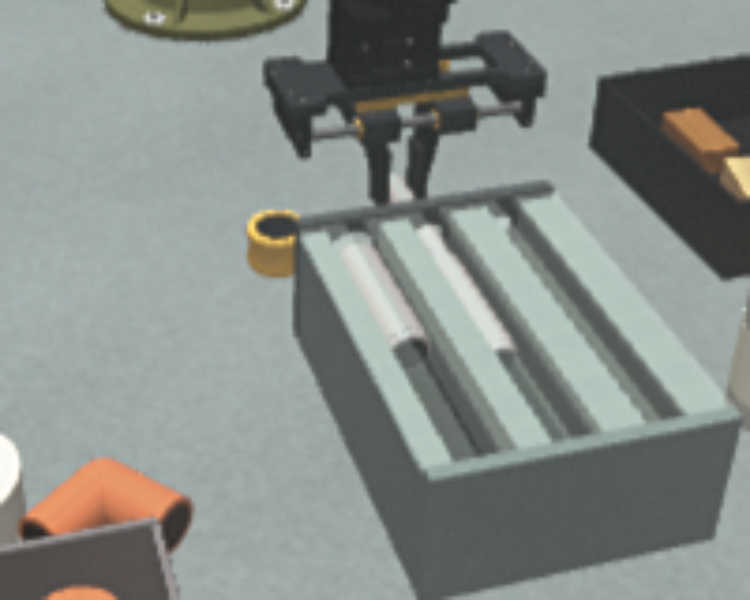

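Emit:
move_arm(jaw=[255,255,255,255,255], slide=[[1.5,0,0],[2.5,0,0],[2.5,0,0],[1.5,0,0],[0,1.5,0]], dr=[[0,0,0],[0,0,0],[0,0,0],[0,0,0],[0,0,0]])

```text
time: 35.6
position: [0.4665, 0.0422, 0.0646]
tool_rot: [0.01, -3.139, -0.002]
ft_force: [1.0, 0.0, -1.3]
grip_width: 0.226
```

Emit:
move_arm(jaw=[255,255,255,255,255], slide=[[0,2,0],[0,1.7,0],[0,0.5,0],[0,0,0],[0,0,0]], dr=[[0,0,0],[0,0,0],[0,0,0],[0,0,0],[0,0,0]])

```text
time: 36.1
position: [0.4689, 0.0848, 0.0649]
tool_rot: [0.013, -3.141, 0.0]
ft_force: [-0.3, 0.2, -2.8]
grip_width: 0.225
```

```bash
python3 lane.py; for i in 1 2 3; do python3 cyl.py 21 .507 .60 .087 .07; done;python3 chk.py e3
```

```text
tight 3 front end x 0.8660382789342499 -> rear 0.7575382789342499 min 0.8600954162485429 (plate front .603, back .615)
mid 141 front end x 0.750901334426271 -> rear 0.642401334426271 min 0.6403974890978885 (plate front .603, back .615)
wide 165 front end x 0.8638358348958053 -> rear 0.7553358348958052 min 0.619081968920144 (plate front .603, back .615)
scene 89 xrange 0.5089832527360925 0.558597946982315 at x=.6: y 0.0834 z 0.0668; slopes dy -0.032 dz -0.063 rms 0.0015
top 100 xrange 0.5117000402553562 0.557645721896094 at x=.6: y 0.0881 z 0.0685; slopes dy 0.036 dz -0.004 rms 0.0022
scene 92 xrange 0.5076167262249719 0.5606191548421156 at x=.6: y 0.0859 z 0.0676; slopes dy -0.000 dz -0.046 rms 0.0015
top 101 xrange 0.5119982726006745 0.5578797884001222 at x=.6: y 0.0875 z 0.0676; slopes dy 0.015 dz -0.021 rms 0.0019
scene 89 xrange 0.5077039682671179 0.5605226904306744 at x=.6: y 0.0871 z 0.0675; slopes dy 0.008 dz -0.047 rms 0.0014
top 91 xrange 0.5115441458902477 0.5580518332213571 at x=.6: y 0.0861 z 0.0690; slopes dy -0.023 dz -0.009 rms 0.0023
top pts 229
(array([0.5713, 0.0842]), array([0.1186, 0.0592]), 1.9590716361999512) zmax 0.09760225926464168
x0.514 y 0.0782..0.0861 mid 0.0822 ztop 0.0789
x0.529 y 0.0779..0.0912 mid 0.0845 ztop 0.0801
x0.544 y 0.0777..0.0973 mid 0.0875 ztop 0.0812
x0.559 y 0.0780..0.0971 mid 0.0875 ztop 0.0789
t 36.55 pos [0.469  0.0856 0.065 ] toolx [-1.     -0.0087 -0.    ] toolz [ 0.      0.0002 -1.    ] w 0.225 F [ 0.8098  0.1331 -1.2208]
 slide(now axes) cm [-10.    -0.09   0.  ]  (goal axes) [-10.    -0.09   0.  ]  dr [0.01 0.   0.05]
```

View pics/e3b.png

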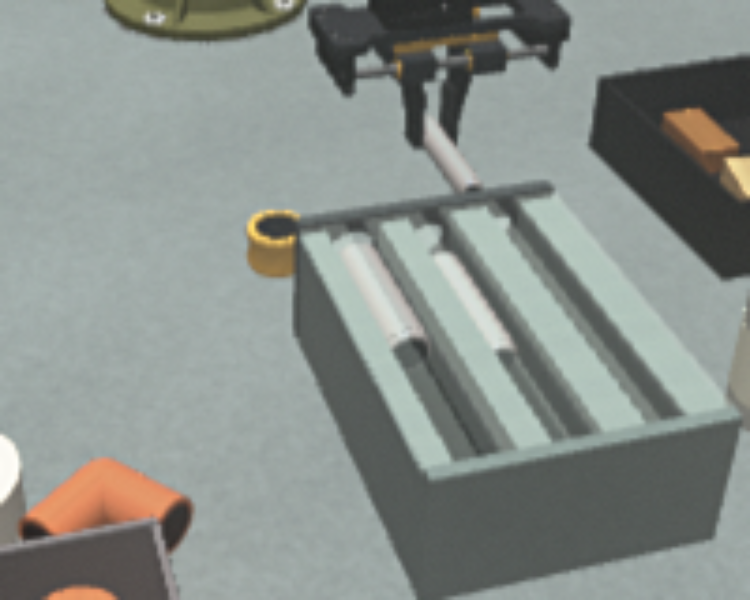

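Emit:
move_arm(jaw=[255,255,255,255,255], slide=[[0,0,-0.1],[-1,0,0.02],[-1,0,0.02],[-1,0,0.02],[-0.8,0,0.02]], dr=[[0,-1,0],[0,0,0],[0,0,0],[0,0,0],[0,0,0]])

```text
time: 37.05
position: [0.5085, 0.0861, 0.0659]
tool_rot: [-0.014, 3.123, -0.0]
ft_force: [0.8, -0.7, -1.2]
grip_width: 0.223
```

```bash
for i in 1 2; do python3 cyl.py 21 .54 .60 .087 .07; done;python3 chk.py e4
```

```text
scene 44 xrange 0.540322423845949 0.5740700991816381 at x=.6: y 0.0856 z 0.0734; slopes dy -0.036 dz 0.009 rms 0.0009
top 79 xrange 0.5571359630103424 0.5974865388085737 at x=.6: y 0.0863 z 0.0703; slopes dy -0.089 dz -0.083 rms 0.0020
scene 44 xrange 0.541168472699767 0.5729182827474603 at x=.6: y 0.0885 z 0.0750; slopes dy 0.023 dz 0.045 rms 0.0011
top 75 xrange 0.55406792668451 0.5953403559673314 at x=.6: y 0.0869 z 0.0694; slopes dy -0.059 dz -0.116 rms 0.0019
top pts 208
(array([0.5904, 0.0848]), array([0.0772, 0.0589]), 2.021740436553955) zmax 0.0974229505357567
x0.567 y 0.0776..0.0873 mid 0.0825 ztop 0.0823
x0.582 y 0.0776..0.0932 mid 0.0854 ztop 0.0828
x0.597 y 0.0560..0.1147 mid 0.0854 ztop 0.0852
t 37.35 pos [0.5066 0.086  0.0656] toolx [-0.9998 -0.0089 -0.0167] toolz [ 0.0167  0.0001 -0.9999] w 0.227 F [-0.5581 -0.0668 -1.1909]
 slide(now axes) cm [-10.01  -0.1    0.17]  (goal axes) [-10.01  -0.09   0.01]  dr [-0.    0.96  0.06]
```

View pics/e4b.png

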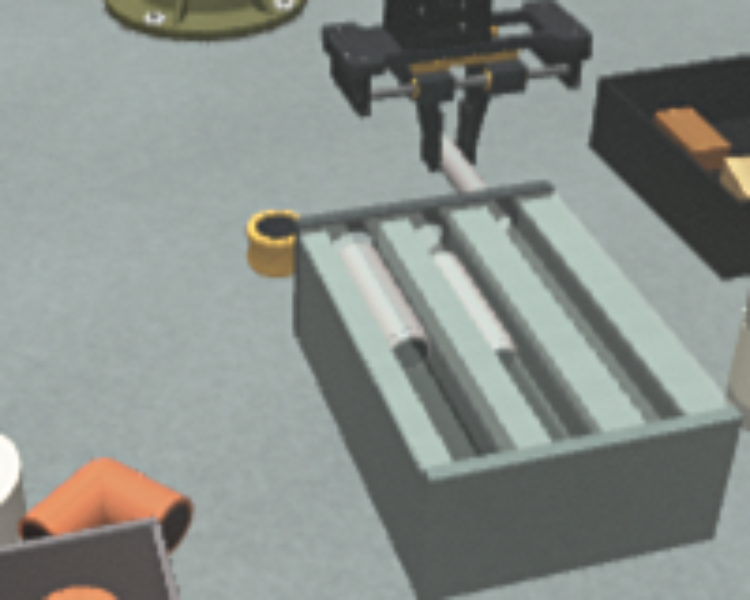

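Emit:
move_arm(jaw=[255,255,255,255], slide=[[-0.7,0,0.01],[-0.7,0,0.01],[-0.7,0,0.01],[0,0,0]], dr=[[0,0,0],[0,0,0],[0,0,0],[0,0,0]])

```text
time: 37.75
position: [0.5296, 0.086, 0.0661]
tool_rot: [-0.013, 3.122, -0.001]
ft_force: [0.8, -1.0, -1.1]
grip_width: 0.22
```

```bash
python3 chk.py e5
```

```text
top pts 121
(array([0.6145, 0.0782]), array([0.0567, 0.0463]), 32.443851470947266) zmax 0.09773004600726387
x0.589 y 0.0777..0.0855 mid 0.0816 ztop 0.0825
t 37.85 pos [0.5287 0.0861 0.066 ] toolx [-0.9998 -0.0086 -0.0183] toolz [ 0.0183 -0.0001 -0.9998] w 0.224 F [ 0.2673 -0.3858 -2.064 ]
 slide(now axes) cm [-10.04  -0.09   0.18]  (goal axes) [-10.04  -0.08  -0.  ]  dr [-0.01  1.05  0.04]
```

View pics/e5b.png

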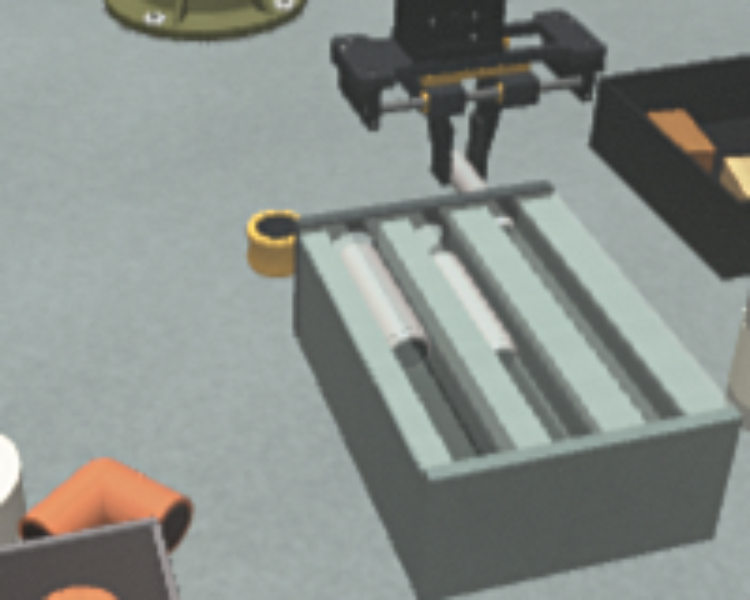

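Run:
```python
from h import *
im,d,P=cloud("scene");cv2.imwrite("pics/b1.png",cv2.resize(im[110:230,300:460,::-1],(800,600)))
im,d,P=cloud("top");cv2.imwrite("pics/b2.png",cv2.resize(im[170:290,30:190,::-1],(800,600)))
```

```text
(no output)
```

View pics/b1.png

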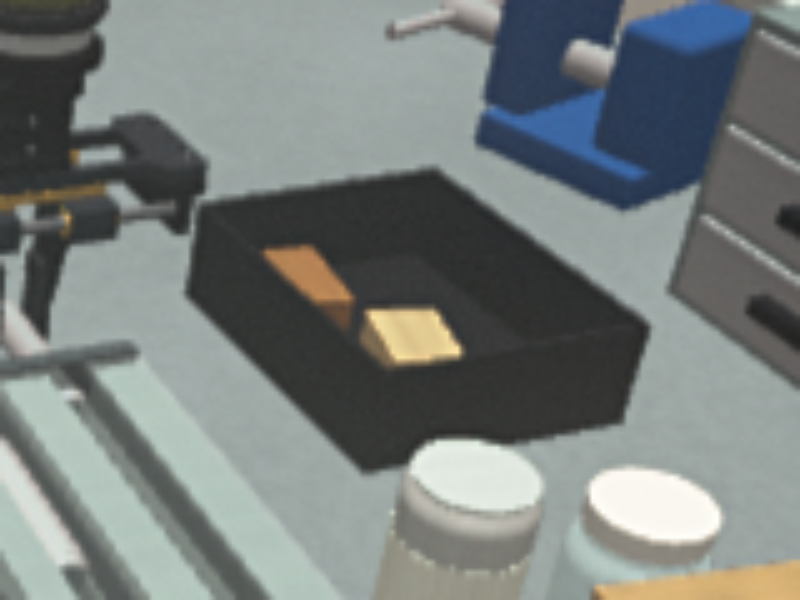

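View pics/b2.png

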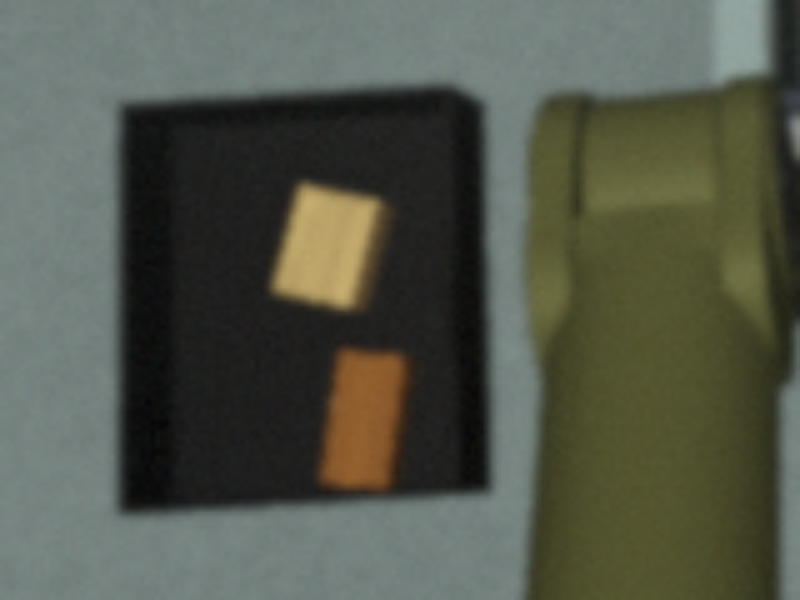

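Emit:
move_arm(jaw=[255,255,255,255,255], slide=[[-1.2,0,0.02],[-1.2,0,0.02],[-1.2,0,0.02],[-1.2,0,0.02],[-0.9,0,0.02]], dr=[[0,0,0],[0,0,0],[0,0,0],[0,0,0],[0,0,0]])

```text
time: 38.45
position: [0.5864, 0.0865, 0.0657]
tool_rot: [-0.014, 3.124, -0.001]
ft_force: [-0.6, -1.8, -2.0]
grip_width: 0.224
```

```bash
python3 chk.py e6; python3 lane.py
```

```text
top pts 0
t 38.55 pos [0.5869 0.0865 0.0659] toolx [-0.9998 -0.0086 -0.0193] toolz [ 0.0193 -0.0006 -0.9998] w 0.225 F [ 0.9138 -1.5248 -2.0784]
 slide(now axes) cm [-10.07  -0.09   0.19]  (goal axes) [-10.07  -0.08  -0.  ]  dr [-0.05  1.1   0.04]
tight 8 front end x 0.8688669269459122 -> rear 0.7603669269459121 min 0.668276396528498 (plate front .603, back .615)
mid 141 front end x 0.7509177038358099 -> rear 0.6424177038358099 min 0.6400434404135764 (plate front .603, back .615)
wide 162 front end x 0.8322185879097336 -> rear 0.7237185879097335 min 0.6182541214899866 (plate front .603, back .615)
```

View pics/e6b.png

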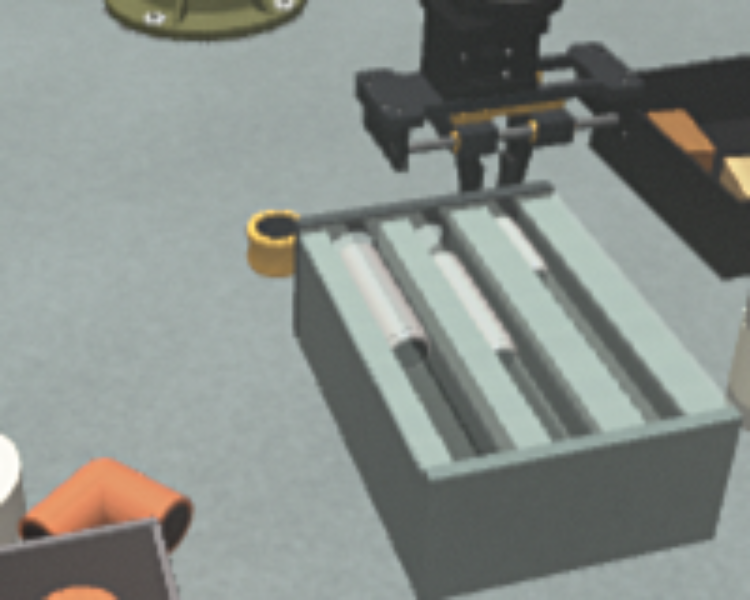

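Emit:
move_arm(jaw=[140,140,140,140,140], slide=[[0,0,0],[0,0,0],[0,0,0],[2,0,-0.04],[3,0,-0.06]], dr=[[0,0,0],[0,0,0],[0,0,0],[0,0,0],[0,0,0]])

```text
time: 39.1
position: [0.5357, 0.0868, 0.0665]
tool_rot: [-0.014, 3.122, 0.0]
ft_force: [-0.7, -0.3, 0.9]
grip_width: 0.443
```

Emit:
move_arm(jaw=[255,255,255,255,255], slide=[[2.5,0,0],[0,0,0],[0,0,0],[0,0,0],[0,0,0]], dr=[[0,1,0],[0,0,0],[0,0,0],[0,0,0],[0,0,0]])

```text
time: 39.6
position: [0.511, 0.0862, 0.0659]
tool_rot: [-0.014, 3.14, 0.0]
ft_force: [0.1, 0.2, -0.0]
grip_width: 0.083
```

```bash
python3 chk.py e7; python3 -c "
from h import *
plan([.51,.0865,.062],.45)"
```

```text
top pts 184
(array([0.5975, 0.0854]), array([0.0645, 0.0584]), 0.7756041884422302) zmax 0.09753453887341963
x0.571 y 0.0772..0.0856 mid 0.0814 ztop 0.0787
x0.586 y 0.0773..0.0885 mid 0.0829 ztop 0.0806
t 39.7 pos [0.5107 0.0861 0.0656] toolx [-1.     -0.0088 -0.0005] toolz [ 0.0005 -0.0002 -1.    ] w 0.031 F [ 0.3803 -0.1539 -0.0789]
 slide(now axes) cm [-10.02  -0.08  -0.01]  (goal axes) [-10.02  -0.07  -0.01]  dr [-0.01  0.03  0.05]
t 39.7 pos [0.5107 0.0861 0.0656] toolx [-1.     -0.0088 -0.0005] toolz [ 0.0005 -0.0002 -1.    ] w 0.031 F [ 0.3803 -0.1539 -0.0789]
 slide(now axes) cm [0.07 0.04 0.36]  (goal axes) [0.07 0.04 0.36]  dr [-0.01  0.03  0.05]
```

View pics/e7b.png

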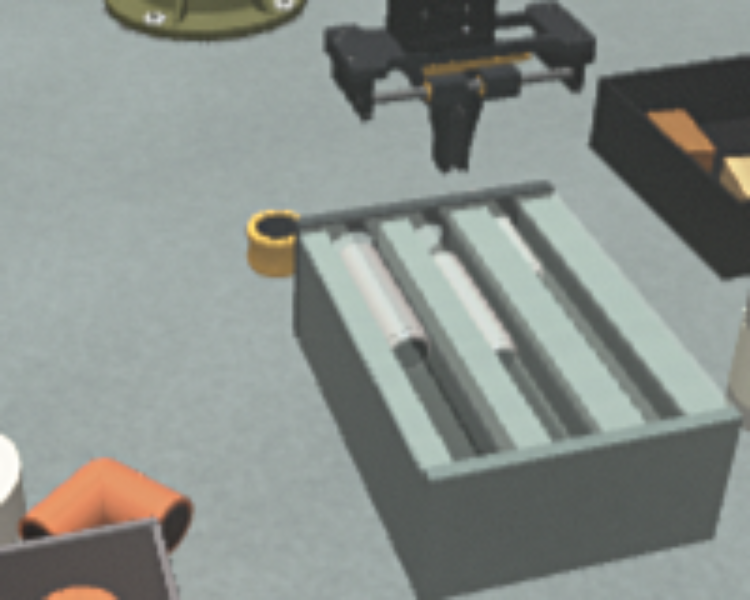

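Emit:
move_arm(jaw=[255,255,255,255,255], slide=[[-1.2,0,0.3],[-2.2,0,0],[-4.5,0,0],[3,0,0],[3,0,0]], dr=[[0,0,0],[0,0,0],[0,0,0],[0,0,0],[0,0,0]])

```text
time: 40.2
position: [0.5297, 0.0851, 0.0601]
tool_rot: [0.013, -3.139, 0.009]
ft_force: [-0.9, 0.5, 0.6]
grip_width: 0.007
```

```bash
python3 chk.py e8; python3 lane.py
```

```text
top pts 74
(array([0.6153, 0.0743]), array([0.0367, 0.0284]), -86.86127400398254) zmax 0.09761318486050027
x0.598 y 0.0552..0.0852 mid 0.0702 ztop 0.0950
t 40.3 pos [0.5254 0.0858 0.0606] toolx [-0.9999 -0.0091  0.0061] toolz [-0.0061 -0.0012 -1.    ] w 0.004 F [ 0.1163  0.7948 -0.2583]
 slide(now axes) cm [-9.78 -0.16  0.04]  (goal axes) [-9.78 -0.14  0.1 ]  dr [-0.07 -0.35  0.07]
tight 147 front end x 0.8602228742431062 -> rear 0.7517228742431061 min 0.6301020226991135 (plate front .603, back .615)
mid 137 front end x 0.7506381771852992 -> rear 0.6421381771852992 min 0.6402062147166523 (plate front .603, back .615)
wide 162 front end x 0.7291343819864109 -> rear 0.6206343819864109 min 0.6188482223490062 (plate front .603, back .615)
```

View pics/e8b.png

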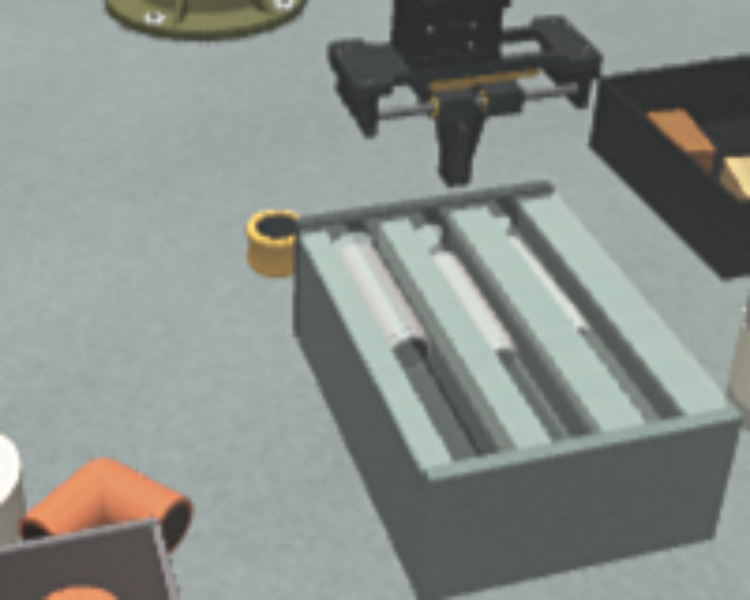

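Emit:
move_arm(jaw=[255,255,255,255,255], slide=[[0.5,0,-3],[1,0,-4],[1,0,-4],[0,0,-3],[0,0,0]], dr=[[0,0,0],[0,0,0],[0,0,0],[0,0,0],[0,0,0]])

```text
time: 40.85
position: [0.5079, 0.0869, 0.2081]
tool_rot: [-0.014, 3.132, 0.007]
ft_force: [-0.0, 0.6, -0.3]
grip_width: 0.005
```

```bash
python3 lane.py
python3 - <<'E'
from h import *
im,d,P=cloud("top");cv2.imwrite("pics/f.png",im[:,:,::-1].repeat(1,0))
Q=P[box(P,.46,.56,-.1,0,.025,.045)];print("coupling",rect(Q)[:2])
print(where()[2]["position"])
E
```

```text
tight 150 front end x 0.7383987598794832 -> rear 0.6298987598794832 min 0.6303837768033992 (plate front .603, back .615)
mid 143 front end x 0.7497262254400471 -> rear 0.641226225440047 min 0.6401551950049191 (plate front .603, back .615)
wide 160 front end x 0.7296724627273912 -> rear 0.6211724627273911 min 0.6190163215220059 (plate front .603, back .615)
coupling (array([ 0.5107, -0.0529]), array([0.047 , 0.0469]))
[0.5052 0.0863 0.2036]
```

View pics/f.png

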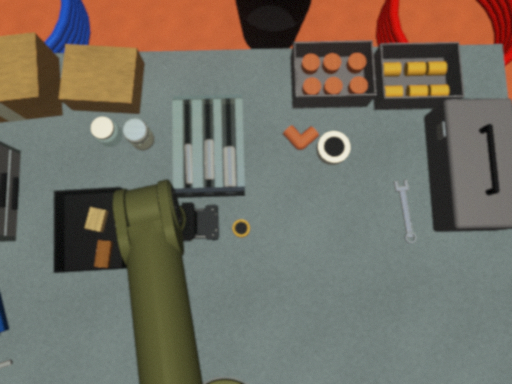

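```bash
python3 -c "
from bench import *
print(close_job())"
```

```text
the job is handed in; nothing more can be done
None
```

The job is done and handed in at about 41 s. Both wood offcuts are in the black bin, and all three pipes are fully in their lanes.

**Pipes:** The plate's front face measured at x = 0.603 and its back at 0.615. In the last top-camera check, all three pipes had their rear ends behind the plate:

| Pipe (mm) | Hole | Rear end (x) |
|---|---|---|
| 21 | tight | 0.630 |
| 27 | middle | 0.641 |
| 34 | wide | 0.621 |

**What went wrong and was mended:**
- **Missed grasp:** the first grasp of the light offcut missed because I lifted before the fingers had closed. I repeated it.
- **Drooping pipe:** the 27 mm pipe sagged in the grip just before insertion, so I levelled it on the bench and gripped it again.
- **Extra push on the 27 mm pipe:** its first push left its rear end at 0.614, only just at the back of the plate. I pushed it further using the held 21 mm pipe, which went briefly through the middle hole and came back out.
- **Offcut moved in the bin:** the brown offcut shifted a few centimetres inside the bin during the run, but it is still there.

**Other things on the bench:** the coupling measured in the same place as at the start. In the final picture the tape, elbow, wrench and can look unmoved; I did not measure those.

**Disagreements:** the two cameras differed by 1–3 mm in y. One lane reading, for the wide and tight lanes, several times picked up the far wall of the lane instead of the pipe; the pictures and the final reading settled it.

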